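Lock a ukulele neck in the wedge vice

ROBOT

A 6-joint arm with a two-finger parallel gripper is mounted at the origin on the work surface. World frame = base frame: x ahead of the robot, y to its left, z up, the work surface at z = 0. Lengths are in m, angles in rad, forces in N, time in s.
With the tool pointing down it reaches from about 0.375 to 0.975 m from the base axis. Payload 3.8 kg.
Tool frame: the origin (TCP) lies between the finger pads; the fingertips stand 17 mm ahead of it and the grasp point (between the pads) lies 2 mm behind it; y points along the fingers, z is the direction in which the jaws open and shut, and the axes are right-handed (so a half turn about y gives the same grasp; the last joint's range is limited). The gripper opens to 85 mm and grips with 20 to 120 N. Pads are 22 mm wide; open, the fingers measure 114 mm over their backs; the gripper's body (76 mm by 85 mm) begins 54 mm behind the grasp point. The pads swing forward as they close: fully open they stand 13 mm farther back than shut.
Start: joints at [1.154, 0.264, 1.604, -0, 1.274, -0.037], TCP at [0.25, 0.627, 0.248] pointing down, gripper open.
Joint ranges: [-2.63, 2.63], [-0.94, 2.18], [0.31, 2.57], [-1.31, 4.45], [0, 2.66], [-2.55, 2.55]. Speed limits (rad/s): [2.57, 2.57, 3.14, 3.14, 3.14, 3.14].

INTERFACE

Orientations are given as a rotation vector (axis times angle).
In Python, from workcell import bot, eyes, nets gives the robot as it stands. The module is installed in compiled form; this text tells all that it offers.
- The arm moves only by the tool jog_arm, never from a script. Its arguments are lists of equal length, an entry for each row: "turn": the turn, a rotation vector about the tool's x, y, z in rad, a list of three; "slide": the shift along the tool's x, y, z in mm, a list of three; "grip": the opening in per cent of the stroke, from 0 (shut) to 100 (fully open). A call has 1 to 5 rows; each row shifts and turns the commanded pose from where the row before left it, along the tool's axes as they then stand; what a row does not reach is not made up. A row lasts 1/10 s, in which the tool goes at most 50 mm and 8.59 degrees, less where a joint would pass 70% of its speed; a pose out of reach is approached as far as the arm can. A call with a gripper value outside its range is refused whole. The fingers move at their own pace and stop on an object; "newtons" is the grip in N (left out, the last holds). Time passes only in rows, so rows that do not move let the fingers close. It gives the time, the measured TCP pose, the force and the opening at its end, in the units of the state.
- bot.read_state(): the state, without advancing time (a new reading comes with each control period).
- eyes.read_camera(name): name is "side" or "top"; returns a dict with "img" (420x560x3 uint8, red, green, blue), "depth" (420x560 float32, m along the optical axis (not along the pixel's ray), 0 where there is no reading), "intrinsics" (3x3 intrinsics, pixels), "distortion" ([k1, k2, p1, p2, k3] as OpenCV has them; the pictures are not rectified), "position" and "rotation" of the camera in the world. Camera axes: x right, y down, z forward; pixel columns grow to the right and rows downward; lengths in m; the calibration is good to about 2 mm. A picture is of the moment at which its call begins.
- bot.finish_job(): hands the job in, once; it reports no verdict.
Trained networks look in a picture, given as the dict that the camera call returned (one of the last four; its "shot" number tells which), for a name from the list of things; names that differ only in an ending like _2 or _b are one class to them, and where a whole thing is asked for, a point or a joint stands for the part that bears it (a point fixed in the world has none). Each returns a list of dicts, best first, with "conf" (0 to 1); they miss things now and then, are a little off and sometimes report something else, mostly with a low value. They report only what shows in the picture. A call takes as long as a camera call. They do not tell look-alikes from the thing itself.
- nets.search_frame(thing, picture): "xyz" ([x, y, z] in m, in the coordinates of the camera as it stood for that picture, good to about 4 mm: the middle of the surface that is visible of it).
The state is a dict: "time": time; "q": joint angles; "joint_vel": joint speeds; "joint_torque": joint torques, N m; "tool_pos": TCP position; "tcp_rot": TCP orientation; "wrist_force": force on the tool from outside, world axes, zero at the start; "torque": the same for the moment, N m; "width": opening from 0.0 (shut) to 1.0 (fully open).
Only numpy, scipy, OpenCV 4.12 (cv2) and the standard library are available. Lean on these libraries where they do the work, as an engineer would, in place of code of your own. Each camera call takes 0.05 s, during which the arm holds its last target.

TASK

Lock the red ukulele neck in the wedge vice, ready for its tuners: set the pale wedge by hand, thin end first and lying flat, in the slot between the neck and the angled cheek, let go of it, then take the mallet and drive it in with two or more firm but moderate taps on its thick end until it is tight and holds the neck against the fence. Do not overdrive it, or the lacquer is bruised, keep the mallet off the neck, lay the mallet back flat on the cork mat, and leave the other things where they lie.

Things in the scene. Friction and masses are not known exactly. Their poses are not given: they have to be found in the camera images.
- vice: Pale wooden wedge vice, fixed. Origin on the bench under the slot's centre line; z up; +y is the direction in which the wedge is driven; slot centre plane near x = 0. Bed top 45 mm up, x -56 to +94, y -80 to +80 mm; a runway at bed height carries on outward, x -56 to +14, y -140 to -80, for the wedge to lie on. Beyond it, and beyond the neck's end (y -111), nothing is over 40 mm high to y -350.
- slot_mouth (a point): Middle of the slot's mouth, at bed height, vice y = -80 mm. The slot, open at the top, lies between the cheek (dark wood, 34 mm high, wing nuts, -x side, from y -80 inward) and the neck, which reaches about 28 mm farther out on the +x side. It narrows 1 mm in 8 towards +y; 18 to 26 mm wide at the mouth as the cheek is set, with the neck on the fence.
- cheek_seat (a point): Nominal middle of the cheek on the bed. The cheek, its mouth end eased, is re-set from job to job by up to 4 mm either way and is not measured; it does not move in the job. So the wedge comes up tight with its thin end anywhere from about 50 to 110 mm inside the mouth: this can only be felt. Entering a narrow slot may take 2 to 6 N.
- fence_face (a point): Middle of the fixed fence's cork working face, at bed height, on the +x side; the fence is dark wood, 36 mm high, yawed +0.098 rad from the vice's y axis.
- neck: Red lacquered ukulele neck, loose, 0.2 kg, fingerboard up on the bed, heel (42 mm deep) hanging in front of the bed. Shaft 170 mm long, 44 wide at the heel, 38 at the nut, top 26 mm above the bed; headstock 58 x 100 mm. Origin mid shaft, underside; +y to the headstock; yaw +0.08 rad to the vice when on the fence. Starts up to 4 mm off it; the wedge pushes it home. Bruised if the wedge bears with over 45 N.
- wedge: Pale beech wedge, loose, 0.12 kg, lying flat: 160 mm long, 42 high, 12 thick at the thin end, both faces opening evenly (1 in 8 in all) over 125 mm to 27.6; the last 35 mm at the butt are parallel. Origin mid length, underside; thin end at y = +80, butt at y = -80 mm; x across; z up. It slides freely (1 N) until it touches cheek and neck. Let go with its thin end under 30 mm inside the mouth it tips off the runway.
- wedge_butt (a point): Centre of the wedge's butt face (27.6 wide, 42 high, 21 mm above its underside), to be struck. Shoving the loose neck across takes 2 to 10 N; with the neck home on the fence the resistance climbs 10 to 40 N within 1 mm. The wedge then stays, bearing on the neck with 1 to 2 times the last blow. Tight: over 8 N, untouched. Taps peaking at 10 to 15 N until two in a row move it under 1 mm do it; 30 N bruises.
- mallet: Joiner's mallet, loose, 0.22 kg, on the mat: pale head 90 mm between its faces (y = +45, -45), 54 wide, 36 high; dark handle 18 wide, 20 high, along -x from -27 to -177 mm, its middle 18 mm above the underside. Origin under the head's centre, on the underside; z up. It balances 20 mm from the head's centre on the handle side: hold it close behind the head. Over the runway its underside must stay above bed height.
- mat: Cork mat on the bench, fixed, 250 x 170 mm, 3 mm thick, origin at its centre underneath, x along its long side.
- spare_wedge: Dark spare wedge, fatter and shorter (110 mm), not for this job; leave it.
- spare_neck: Another red neck lying fingerboard down, waiting its turn; leave it.
- glue: White glue bottle, 150 mm high; leave it.
- sanding_block: Cork sanding block; leave it.
- screwdriver: Screwdriver with a red handle; leave it.
- brush: Flat brush; leave it.
Things that resemble listed ones, but are neither listed nor needed, are in the scene too. What is shaped like the mallet but orange is not meant.

How it is judged:
By the outcome, as a careful person would: the job done as asked, in the order asked, and still so for the second after the job is handed in, with the robot touching nothing.
It also fails if it takes over 67 s, if anything falls off the work surface, if the arm or the gripper's body presses on something with over 40 N, if the wrist force passes 120 N, or if a joint passes its speed limit or range.

## Working session

There is one attempt and no reset: what is moved stays moved. The work goes in short steps, Python scripts to look and compute and a tool call to move; the robot and the scene stay as the last step left them, time stands still between calls to the robot, and variables do not carry over. Pictures are saved under pics/ and viewed, and the job is handed in when it is done.

Besides the shell and the picture viewer there is one more tool, called after "Emit:" by a JSON object that holds its "method" and its "body", one argument or row to a line. jog_arm: Moves the arm, as the interface text tells. Its arguments: {"type":"object","properties":{"turn":{"type":"array"},"slide":{"type":"array"},"grip":{"type":"array"},"newtons":{"type":"number"}},"required":["turn","slide","grip"]}

```bash
mkdir -p pics; cat > h.py <<'E'
import numpy as np, cv2, pickle
from scipy.spatial.transform import Rotation as R
from workcell import bot, eyes, nets
def snap(n,tag):
    p=eyes.read_camera(n); cv2.imwrite(f'pics/{tag}.png',p['img'][:,:,::-1]); pickle.dump(p,open(f'pics/{tag}.pkl','wb')); return p
def Rm(p):
    r=np.array(p['rotation']); return r if r.shape==(3,3) else R.from_rotvec(r).as_matrix()
def w(p,xyz): return Rm(p)@np.array(xyz)+np.array(p['position'])
def px(p,u,v,z=None,d=None):
    """pixel -> world: on plane z, or by depth"""
    u=np.atleast_1d(u).astype(float);v=np.atleast_1d(v).astype(float)
    K=np.array(p['intrinsics']);n=cv2.undistortPoints(np.stack([u,v],-1)[:,None],K,np.array(p['distortion'],float))[:,0]
    ray=np.c_[n,np.ones(len(n))]
    if z is None:
        if d is None: d=p['depth'][v.astype(int),u.astype(int)]
        return (ray*np.asarray(d)[:,None])@Rm(p).T+np.array(p['position'])
    r=ray@Rm(p).T; o=np.array(p['position']); return o+r*((z-o[2])/r[:,2])[:,None]
def proj(p,X):
    r=Rm(p).T; return cv2.projectPoints((np.atleast_2d(X)-p['position'])@r.T,np.zeros(3),np.zeros(3),np.array(p['intrinsics']),np.array(p['distortion'],float))[0][:,0]
E
python3 - <<'E'
from h import *
np.set_printoptions(precision=4,suppress=True)
for n in ('top','side'):
    p=snap(n,n+'0'); print(n,p['position'],Rm(p).tolist(),p['intrinsics'])
    for t in ['vice','slot_mouth','cheek_seat','fence_face','neck','wedge','wedge_butt','mallet','mat','spare_wedge','spare_neck']:
        try:
            for r in nets.search_frame(t,p)[:4]:
                X=w(p,r['xyz']);print(t,round(r['conf'],2),X,proj(p,X)[0])
        except Exception as e: print(t,e)
print(bot.read_state())
E
```

```text
top [ 0.2742 -0.0434  1.0962] [[-0.023843600076716365, -0.975746611251174, 0.21760062814071054], [-0.9997156574314717, 0.023207699650674717, -0.005477861196135345], [0.00029499447734560036, -0.2176693669508281, -0.9760225200626693]] [[392.3194   0.     277.3828]
 [  0.     392.3194 202.4015]
 [  0.       0.       1.    ]]
vice 0.84 [0.5177 0.1154 0.0448] [217.5472 200.5861]
slot_mouth 0.75 [0.5122 0.1218 0.0447] [215.2065 202.5831]
cheek_seat 0.67 [0.5153 0.1171 0.046 ] [216.8374 201.3469]
wedge 0.74 [ 0.5726 -0.4061  0.0413] [403.2478 177.6324]
wedge 0.63 [ 0.4892 -0.1543  0.04  ] [315.7337 208.7993]
wedge_butt 0.81 [ 0.4902 -0.1527  0.0442] [315.2537 208.1295]
wedge_butt 0.38 [0.3521 0.0693 0.0253] [235.0865 261.2405]
mallet 0.82 [ 0.5708 -0.4081  0.0404] [403.889  178.3185]
mallet 0.74 [ 0.2032 -0.2673  0.0366] [362.9893 314.4654]
mat 0.75 [ 0.5031 -0.4043  0.0024] [400.6957 204.6246]
spare_wedge 0.62 [ 0.735  -0.2044  0.0239] [328.3078 127.5958]
spare_neck 0.65 [0.3573 0.4145 0.0296] [109.7942 261.3125]
side [ 0.3838 -0.7691  0.8522] [[0.989693599216629, -0.10479299822611661, 0.0
[... 1044 characters left out ...]
238]
mat 0.7 [ 0.5115 -0.4378  0.0037] [320.2226 380.7468]
spare_wedge 0.57 [ 0.7257 -0.2127  0.0342] [398.2165 257.6781]
spare_neck 0.71 [0.3441 0.3779 0.0245] [206.8189 111.5781]
spare_neck 0.66 [0.5199 0.0692 0.044 ] [282.7761 173.3556]
{'time': 1.2, 'q': array([ 1.1541,  0.2639,  1.604 ,  0.    ,  1.2737, -0.0369]), 'joint_vel': array([-0.0008, -0.0001, -0.0008, -0.0009, -0.001 ,  0.0014]), 'joint_torque': array([  0.0003, -51.509 , -36.7715,  -0.0001,   0.001 ,  -0.    ]), 'tool_pos': array([0.2502, 0.6269, 0.2483]), 'tcp_rot': array([-1.5502,  0.298 , -0.2979]), 'wrist_force': array([-0.1949, -0.02  , -0.5857]), 'torque': array([-0.0281,  0.0235,  0.0602]), 'width': 0.9988654693843496}
```

View pics/top0.png

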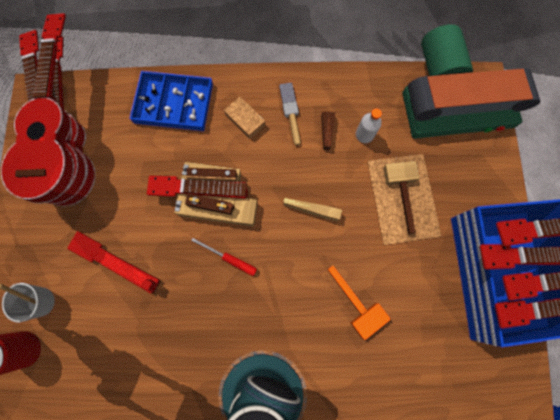

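View pics/side0.png

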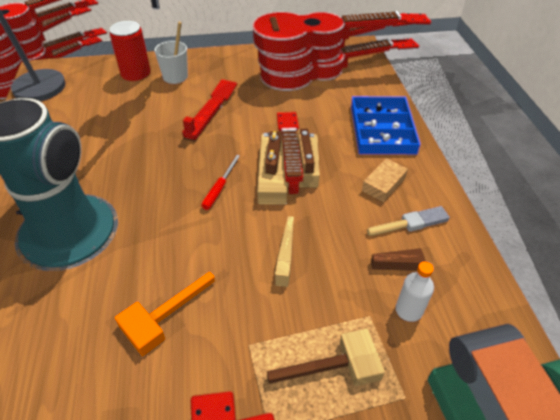

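```bash
python3 - <<'E'
import pickle
from h import *
np.set_printoptions(precision=4,suppress=True)
def cloud(tag):
    p=pickle.load(open(f'pics/{tag}.pkl','rb')); v,u=np.mgrid[0:420,0:560]; u=u.ravel();v=v.ravel()
    X=px(p,u,v); X[p['depth'].ravel()==0]=np.nan; return p,X,p['img'].reshape(-1,3).astype(float)
for tag in ('top0','side0'):
    p,X,c=cloud(tag)
    def box(x0,x1,y0,y1,z0,z1): return (X[:,0]>x0)&(X[:,0]<x1)&(X[:,1]>y0)&(X[:,1]<y1)&(X[:,2]>z0)&(X[:,2]<z1)
    print(tag,'bench z',np.nanmedian(X[box(.4,.6,-.3,-.25,-.05,.05)][:,2]))
    for name,b in dict(wedge=(.42,.56,-.28,-.04,.025,.06),mhead=(.5,.65,-.5,-.3,.03,.07),mall=(.38,.65,-.5,-.3,.012,.07)).items():
        P=X[box(*b)]; r=cv2.minAreaRect((P[:,:2]*1000).astype(np.float32)); print(name,len(P),P.mean(0),np.median(P[:,2]),np.percentile(P[:,2],95),r, P.min(0),P.max(0))
    t=dict(top0=(280,180,360,240),side0=(250,200,320,300))
def crop(tag,x0,y0,x1,y1,s,o):
    im=cv2.imread(f'pics/{tag}.png')[y0:y1,x0:x1]; cv2.imwrite(f'pics/{o}.png',cv2.resize(im,None,fx=s,fy=s,interpolation=cv2.INTER_CUBIC))
crop('top0',140,150,270,235,6,'c1'); crop('top0',270,140,450,250,4,'c2'); crop('side0',240,100,340,300,3,'c3')
E
```

```text
top0 bench z 0.00029554102343598565
wedge 525 [ 0.4903 -0.153   0.0413] 0.04195327717800712 0.04563781449277764 ((493.66790771484375, -144.9501190185547), (160.40301513671875, 27.63933563232422), 74.31370544433594) [ 0.4604 -0.2231  0.0252] [ 0.5219 -0.0675  0.0483]
mhead 692 [ 0.5835 -0.4055  0.0379] 0.03866306713041989 0.0423451542148651 ((560.85888671875, -408.2850036621094), (122.04938507080078, 89.69306945800781), 4.380781650543213) [ 0.5004 -0.4515  0.0301] [ 0.6235 -0.36    0.0455]
mall 1076 [ 0.5526 -0.4062  0.0338] 0.03578238336652029 0.04183968074265071 ((518.6978149414062, -411.7652587890625), (206.2111358642578, 90.97323608398438), 4.920953750610352) [ 0.4155 -0.4515  0.0122] [ 0.6235 -0.3581  0.0455]
side0 bench z -8.569569376493114e-05
wedge 672 [ 0.4895 -0.1677  0.0412] 0.04194998126191213 0.04445829486967249 ((494.6167297363281, -149.1613006591797), (162.90135192871094, 27.449201583862305), 74.26465606689453) [ 0.4612 -0.2299  0.0252] [ 0.5214 -0.0703  0.0469]
mhead 1654 [ 0.5837 -0.4142  0.0373] 0.03800164014633067 0.04059071681833895 ((559.644287109375, -413.2008972167969), (118.98628997802734, 91.98832702636719), 4.443985939025879) [ 0.5004 -0.4582  0.03  ] [ 0.6222 -0.3639  0.0432]
mall 2725 [ 0.5501 -0.4186  0.0329] 0.035358500557477135 0.04017708091279406 ((517.8662719726562, -416.3545227050781), (202.91343688964844, 92.00154113769531), 4.3511199951171875) [ 0.4165 -0.4582  0.012 ] [ 0.6222 -0.3639  0.0432]
```

View pics/c1.png

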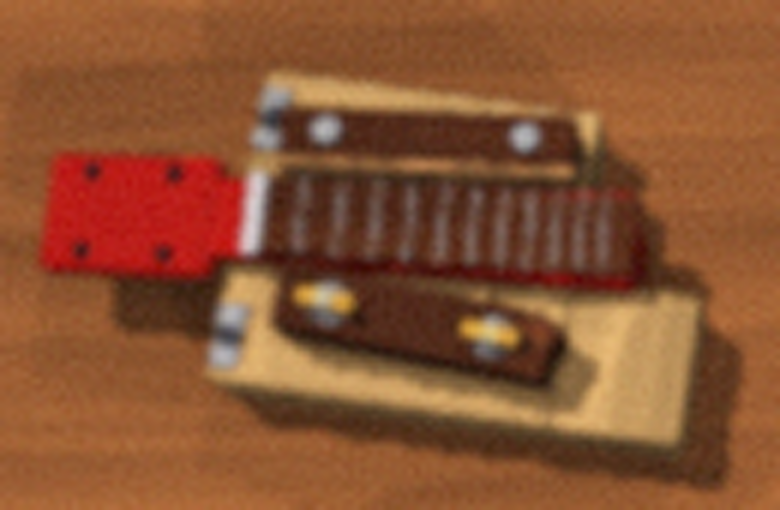

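View pics/c2.png

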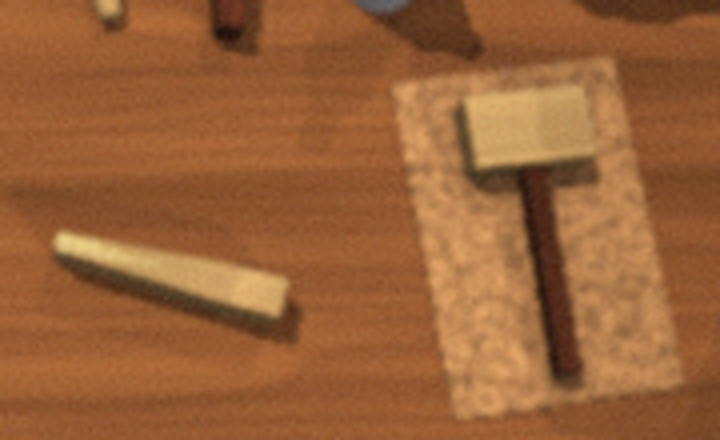

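View pics/c3.png

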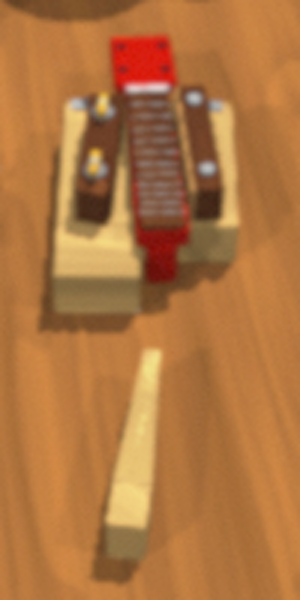

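```bash
python3 - <<'E'
import pickle
from h import *
np.set_printoptions(precision=4,suppress=True)
p=pickle.load(open('pics/top0.pkl','rb'))
def fit(p,c,off,s,V):
    c=np.array(c,float); W=px(p,off[0]+(c[:,0]+.5)/s-.5,off[1]+(c[:,1]+.5)/s-.5,z=.045)[:,:2]; V=np.array(V)/1000
    a=V-V.mean(0);b=W-W.mean(0); th=np.arctan2((a[:,0]*b[:,1]-a[:,1]*b[:,0]).sum(),(a*b).sum())
    Rz=np.array([[np.cos(th),-np.sin(th)],[np.sin(th),np.cos(th)]]); o=W.mean(0)-Rz@V.mean(0); print('yaw',th,'o',o,'\nres',(W-o-V@Rz.T)*1000)
    return th,o
fit(p,[(267,75),(208,382),(680,443),(697,292),(600,115)],(140,150),6,[(94,80),(-56,80),(-56,-140),(14,-140),(94,-80)])
p=pickle.load(open('pics/side0.pkl','rb'))
fit(p,[(66,98),(235,103),(52,277),(140,277),(237,226)],(240,100),3,[(-56,80),(94,80),(-56,-140),(14,-140),(94,-80)])
# depth-based bed height points
for tag in ('top0','side0'):
    p=pickle.load(open(f'pics/{tag}.pkl','rb')); v,u=np.mgrid[0:420,0:560]; X=px(p,u.ravel(),v.ravel())
    b=(X[:,0]>.38)&(X[:,0]<.68)&(X[:,1]>-.06)&(X[:,1]<.25)&(X[:,2]>.038)&(X[:,2]<.052); P=X[b]; print(tag,P.min(0),P.max(0),cv2.boxPoints(cv2.minAreaRect((P[:,:2]*1000).astype(np.float32))))
    g=np.zeros((600,600,3),np.uint8); 
    b=(X[:,2]>.02); P=X[b]; i=((.68-P[:,0])*2000).astype(int); j=((.25-P[:,1])*2000).astype(int); ok=(i>=0)&(i<600)&(j>=0)&(j<600)
    for a,c,z,col in zip(i[ok],j[ok],P[ok,2],p['img'].reshape(-1,3)[b][ok]): cv2.circle(g,(int(c),int(a)),2,tuple(int(x) for x in col[::-1]),-1)
    cv2.imwrite(f'pics/map_{tag}.png',g)
E
```

```text
yaw -0.15123153760205507 o [0.5278 0.148 ] 
res [[-1.1271 -1.3578]
 [ 0.3745 -1.0615]
 [ 0.4412  0.4327]
 [ 1.2117  2.4404]
 [-0.9003 -0.4538]]
yaw -0.17560216521942537 o [0.5289 0.1441] 
res [[-0.1462  2.0763]
 [ 1.2023 -0.3114]
 [ 0.0951 -2.4845]
 [ 0.1346 -0.1981]
 [-1.2859  0.9177]]
top0 [0.4511 0.0093 0.0383] [0.6327 0.2328 0.052 ] [[449.6775  18.9329]
 [599.35    -5.4868]
 [635.0431 213.2825]
 [485.3706 237.7023]]
side0 [0.4517 0.0027 0.038 ] [0.6331 0.2316 0.052 ] [[450.4142  12.1763]
 [598.2286 -12.2911]
 [636.3203 217.8314]
 [488.5059 242.2988]]
```

View pics/map_top0.png

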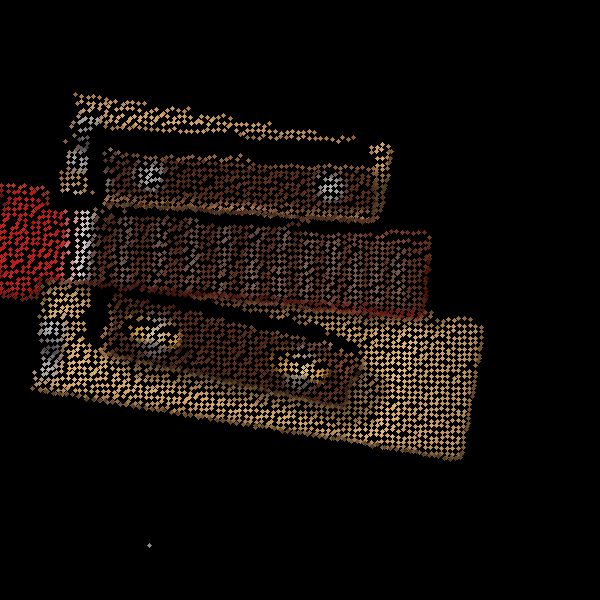

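```bash
cat >> h.py <<'E'
np.set_printoptions(precision=4,suppress=True)
def down(jaw):
    """tool y down, tool z (jaw axis) at world angle jaw"""
    z=np.array([np.cos(jaw),np.sin(jaw),0]);y=np.array([0,0,-1.]);return np.c_[np.cross(y,z),y,z]
def plan(pos,jaw,cur=None):
    s=bot.read_state(); C=R.from_rotvec(s['tcp_rot']).as_matrix(); c=np.array(s['tool_pos'])
    T=down(jaw); rv=R.from_matrix(C.T@T).as_rotvec()
    d=np.array(pos)-c
    print('t',s['time'],'pos',c,'jaw',np.arctan2(C[1,2],C[0,2]),'tilt',C[:,1],'F',s['wrist_force'],'w',s['width'])
    print('turn',rv,'slide(cur frame)',C.T@d*1000,'slide(target frame)',T.T@d*1000,'world d',d*1000)
E
python3 - <<'E'
from h import *
plan((.477,-.206,.20),-.274)
plan((.477,-.206,.20),-.274+np.pi)
import pickle
p=pickle.load(open('pics/top0.pkl','rb'))
th=-.16;Rz=np.array([[np.cos(th),-np.sin(th)],[np.sin(th),np.cos(th)]]);o=np.array([.528,.146])
def tv(c,z,off=(140,150),s=6):
    c=np.array(c,float); W=px(p,off[0]+(c[:,0]+.5)/s-.5,off[1]+(c[:,1]+.5)/s-.5,z=z)[:,:2]; return (W-o)@Rz*1000
print('neck -x top edge',tv([(270,258),(630,275)],.071))
print('cheek top +x edge',tv([(280,278),(530,320),(560,340)],.079))
print('cheek bottom corners',tv([(275,325),(545,383)],.045))
print('neck bottom',tv([(630,288)],.045), 'headst')
print('fence -x top edge',tv([(285,152),(570,162)],.081))
E
```

```text
t 1.2 pos [0.2502 0.6269 0.2483] jaw 1.1910534564576745 tilt [-0.  0. -1.] F [-0.1949 -0.02   -0.5857] w 0.9988654693843496
turn [ 0.      1.4651 -0.    ] slide(cur frame) [ 519.3789   48.2715 -689.5111] slide(target frame) [740.4785  48.2834 443.7008] world d [ 226.7872 -832.9144  -48.2834]
t 1.2 pos [0.2502 0.6269 0.2483] jaw 1.1910534564576745 tilt [-0.  0. -1.] F [-0.1949 -0.02   -0.5857] w 0.9988654693843496
turn [-0.     -1.6765 -0.    ] slide(cur frame) [ 519.3789   48.2715 -689.5111] slide(target frame) [-740.4785   48.2834 -443.7008] world d [ 226.7872 -832.9144  -48.2834]
neck -x top edge [[  -0.9233   55.8312]
 [  13.2996 -106.634 ]]
cheek top +x edge [[-11.0796  47.4235]
 [-14.814  -66.7513]
 [-21.9498 -81.407 ]]
cheek bottom corners [[-26.2445  54.7695]
 [-36.0134 -72.9452]]
neck bottom [[  13.1579 -104.517 ]] headst
fence -x top edge [[ 46.3348  55.6093]
 [ 58.9582 -73.0163]]
```

Emit:
{"method": "jog_arm", "body": {
  "turn": [
    [0,0.1465,0],
    [0,0.1465,0],
    [0,0.1465,0],
    [0,0.1465,0],
    [0,0.1465,0]
  ],
  "slide": [
    [0,0,0],
    [0,0,0],
    [0,0,0],
    [0,0,0],
    [0,0,0]
  ],
  "grip": [100,100,100,100,100]
}}

```text
time: 1.7
tool_pos: [0.2502, 0.6269, 0.2483]
tcp_rot: [-1.39, 0.87, -0.87]
wrist_force: [-0.0, 0.3, 0.3]
width: 0.996
```

Emit:
{"method": "jog_arm", "body": {
  "turn": [
    [0,0.1465,0],
    [0,0.1465,0],
    [0,0.1465,0],
    [0,0.1465,0],
    [0,0.1465,0]
  ],
  "slide": [
    [0,0,0],
    [0,0,0],
    [0,0,0],
    [0,0,0],
    [0,0,0]
  ],
  "grip": [100,100,100,100,100]
}}

```text
time: 2.2
tool_pos: [0.2503, 0.6269, 0.2483]
tcp_rot: [-1.063, 1.412, -1.412]
wrist_force: [0.3, -1.1, -0.2]
width: 0.998
```

Emit:
{"method": "jog_arm", "body": {
  "turn": [
    [0,0,0],
    [0,0,0],
    [0,0,0],
    [0,0,0],
    [0,0,0]
  ],
  "slide": [
    [37,2.4,22.2],
    [37,2.4,22.2],
    [37,2.4,22.2],
    [37,2.4,22.2],
    [37,2.4,22.2]
  ],
  "grip": [100,100,100,100,100]
}}

```text
time: 2.7
tool_pos: [0.3072, 0.4172, 0.2363]
tcp_rot: [-1.067, 1.408, -1.408]
wrist_force: [0.7, -0.5, 0.1]
width: 1.002
```

Emit:
{"method": "jog_arm", "body": {
  "turn": [
    [0,0,0],
    [0,0,0],
    [0,0,0],
    [0,0,0],
    [0,0,0]
  ],
  "slide": [
    [37,2.4,22.2],
    [37,2.4,22.2],
    [37,2.4,22.2],
    [37,2.4,22.2],
    [37,2.4,22.2]
  ],
  "grip": [100,100,100,100,100]
}}

```text
time: 3.2
tool_pos: [0.364, 0.2091, 0.2245]
tcp_rot: [-1.066, 1.407, -1.408]
wrist_force: [0.4, -0.5, -0.1]
width: 0.998
```

Emit:
{"method": "jog_arm", "body": {
  "turn": [
    [0,0,0],
    [0,0,0],
    [0,0,0],
    [0,0,0],
    [0,0,0]
  ],
  "slide": [
    [37,2.4,22.2],
    [37,2.4,22.2],
    [37,2.4,22.2],
    [37,2.4,22.2],
    [37,2.4,22.2]
  ],
  "grip": [100,100,100,100,100]
}}

```text
time: 3.7
tool_pos: [0.4209, 0.0007, 0.2127]
tcp_rot: [-1.065, 1.407, -1.409]
wrist_force: [1.0, -0.0, 0.1]
width: 1.0
```

Emit:
{"method": "jog_arm", "body": {
  "turn": [
    [0,0,0],
    [0,0,0],
    [0,0,0],
    [0,0,0],
    [0,0,0]
  ],
  "slide": [
    [37,2.4,22.2],
    [37,2.4,22.2],
    [37,2.4,22.2],
    [37,2.4,22.2],
    [37,2.4,22.2]
  ],
  "grip": [100,100,100,100,100]
}}

```text
time: 4.2
tool_pos: [0.4777, -0.2076, 0.2005]
tcp_rot: [-1.066, 1.408, -1.409]
wrist_force: [0.9, 1.5, 0.1]
width: 1.0
```

```bash
python3 -c "
from h import *
plan((.4778,-.2048,.12),-.274)"
```

```text
t 4.2 pos [ 0.4777 -0.2076  0.2005] jaw -0.2745587675446656 tilt [ 0.0008 -0.0002 -1.    ] F [0.8817 1.5078 0.1112] w 1.0000586799457776
turn [-0.0008 -0.0006 -0.    ] slide(cur frame) [-2.7439 80.4851 -0.7257] slide(target frame) [-2.7461 80.4855 -0.6604] world d [  0.1073   2.8224 -80.4855]
```

Emit:
{"method": "jog_arm", "body": {
  "turn": [
    [0,0,0],
    [0,0,0],
    [0,0,0],
    [0,0,0],
    [0,0,0]
  ],
  "slide": [
    [-1.4,45,0],
    [-1.3,45,0],
    [0,40,0],
    [0,30,0],
    [0,16.5,0]
  ],
  "grip": [70,70,70,70,70]
}}

```text
time: 4.7
tool_pos: [0.476, -0.2021, 0.0207]
tcp_rot: [-1.069, 1.412, -1.405]
wrist_force: [0.2, 0.4, -0.1]
width: 0.699
```

Emit:
{"method": "jog_arm", "body": {
  "turn": [
    [0,0,0],
    [0,0,0],
    [0,0,0],
    [0,0,0],
    [0,0,0]
  ],
  "slide": [
    [0,0,0],
    [0,0,0],
    [0,0,0],
    [0,0,0],
    [0,0,0]
  ],
  "grip": [20,20,20,20,20],
  "newtons": 50
}}

```text
time: 5.2
tool_pos: [0.479, -0.2034, 0.025]
tcp_rot: [-1.066, 1.406, -1.41]
wrist_force: [0.5, -0.1, -0.3]
width: 0.313
```

```bash
python3 -c "
from h import *
plan((.4778,-.2048,.12),-.274); snap('side','side1')
cv2.imwrite('pics/c4.png',cv2.resize(cv2.imread('pics/side1.png')[150:330,200:400],None,fx=4,fy=4,interpolation=2)[:600])"
```

```text
t 5.2 pos [ 0.479  -0.2034  0.025 ] jaw -0.273960859449389 tilt [ 0.0019 -0.001  -1.    ] F [ 0.4921 -0.1179 -0.3323] w 0.31287891043740773
turn [-0.0021  0.      0.0004] slide(cur frame) [  1.6809 -95.0372  -0.5601] slide(target frame) [  1.6424 -95.0365  -0.7613] world d [-1.1773 -1.3752 95.0365]
```

View pics/c4.png

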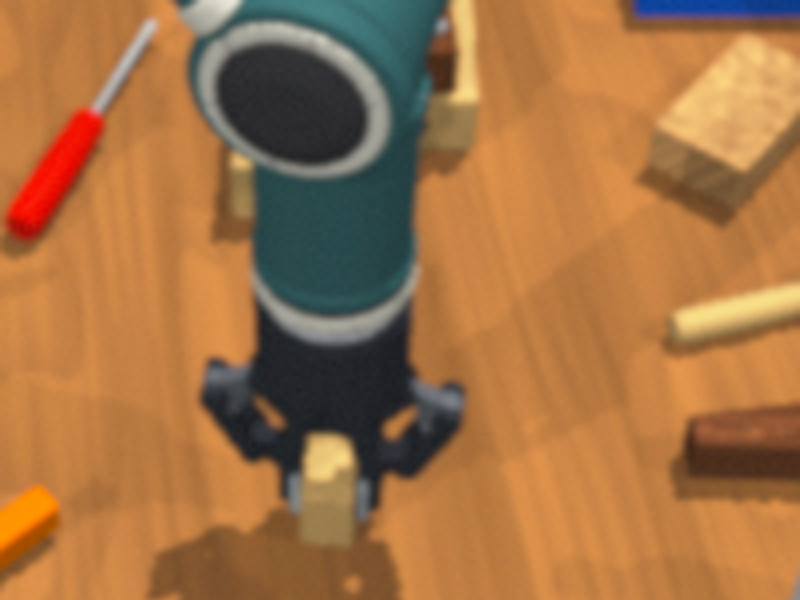

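Emit:
{"method": "jog_arm", "body": {
  "turn": [
    [0,0,0],
    [0,0,0],
    [0,-0.057,0],
    [0,-0.057,0],
    [0,0,0]
  ],
  "slide": [
    [0,-20,0],
    [0,-38,0],
    [0,0,0],
    [0,0,0],
    [0,0,0]
  ],
  "grip": [20,20,20,20,20]
}}

```text
time: 5.75
tool_pos: [0.4785, -0.2032, 0.0826]
tcp_rot: [-1.129, 1.325, -1.327]
wrist_force: [0.9, 0.0, -1.1]
width: 0.313
```

```bash
cat >> h.py <<'E'
TH=-.16; O=np.array([.528,.146])
def V(x,y,z):
    c,s=np.cos(TH),np.sin(TH); return (O[0]+(c*x-s*y)/1000,O[1]+(s*x+c*y)/1000,z/1000)
def inV(P):
    c,s=np.cos(TH),np.sin(TH); d=np.array(P)[...,:2]-O; return d@np.array([[c,-s],[s,c]])*1000
E
python3 -c "
from h import *
plan(V(-2,-297,78),TH)"
```

```text
t 5.75 pos [ 0.4785 -0.2032  0.0826] jaw -0.1598318839556538 tilt [ 0.0012 -0.0006 -1.    ] F [ 0.9071  0.0202 -1.1296] w 0.31295343049286317
turn [-0.0013  0.0002  0.0004] slide(cur frame) [-55.6158   4.5448  -8.7143] slide(target frame) [-55.6124   4.5791  -8.7177] world d [ 0.2537 56.291  -4.5791]
```

Emit:
{"method": "jog_arm", "body": {
  "turn": [
    [0,0,0],
    [0,0,0],
    [0,0,0]
  ],
  "slide": [
    [-28,0,-4.4],
    [-27.6,0,-4.3],
    [0,0,0]
  ],
  "grip": [20,20,20]
}}

```text
time: 6.05
tool_pos: [0.4774, -0.1443, 0.0812]
tcp_rot: [-1.13, 1.328, -1.324]
wrist_force: [0.5, -0.5, -1.0]
width: 0.314
```

```bash
python3 - <<'E'
from h import *
plan(V(-2,-297,78),TH)
for n in('top','side'):
    p=snap(n,n+'2'); v,u=np.mgrid[0:420,0:560]; X=px(p,u.ravel(),v.ravel())
    b=(X[:,2]>.03)&(X[:,2]<.115)&(X[:,0]>.38)&(X[:,0]<.68)&(X[:,1]>-.25)&(X[:,1]<.25); P=X[b]; q=inV(P); g=np.zeros((480,640,3),np.uint8)
    for (x,y),col in zip(q,p['img'].reshape(-1,3)[b]): cv2.circle(g,(int((100-y)*1.8),int((120-x)*2)),2,tuple(int(k) for k in col[::-1]),-1)
    g=cv2.resize(g,None,fx=1.2,fy=1.2); cv2.imwrite(f'pics/vm_{n}.png',g)
    cv2.imwrite(f'pics/z_{n}.png',cv2.resize(cv2.imread(f'pics/{n}2.png')[slice(150,240) if n=='top' else slice(100,270), slice(140,340) if n=='top' else slice(220,370)],None,fx=4 if n=='top' else 3.5,fy=4 if n=='top' else 3.5,interpolation=2))
E
```

```text
t 6.05 pos [ 0.4774 -0.1443  0.0812] jaw -0.15939169085273908 tilt [-0.0018  0.0016 -1.    ] F [ 0.4592 -0.4862 -1.0104] w 0.31374559437961613
turn [ 0.002   0.0006 -0.0012] slide(cur frame) [2.3947 3.177  1.7036] slide(target frame) [2.3897 3.1834 1.6986] world d [ 1.2962 -2.6298 -3.1834]
```

View pics/z_top.png

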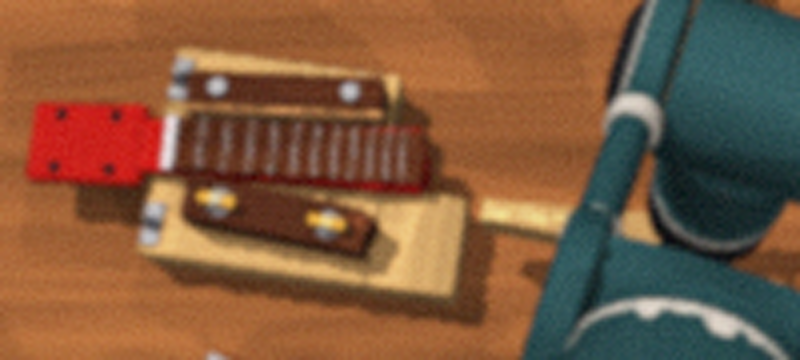

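View pics/z_side.png

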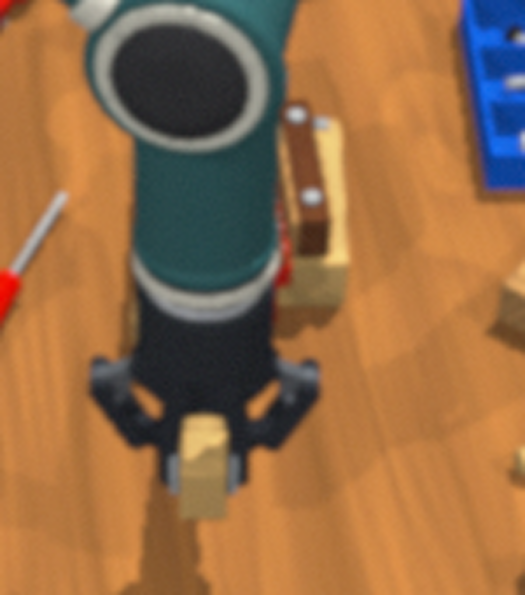

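View pics/vm_top.png

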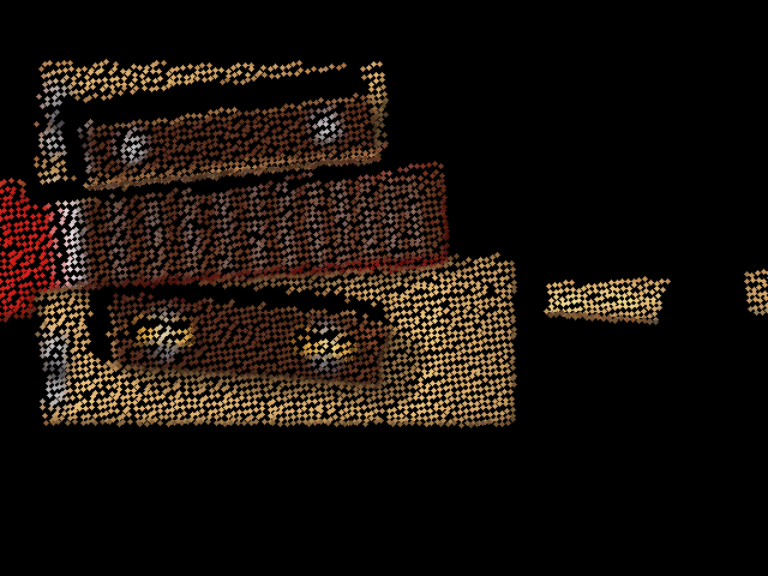

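```bash
python3 - <<'E'
from h import *
import pickle
for n in('top0','side0','top2'):
    p=pickle.load(open(f'pics/{n}.pkl','rb')); v,u=np.mgrid[0:420,0:560]; X=px(p,u.ravel(),v.ravel()); q=inV(X); z=X[:,2]*1000
    print(n)
    for y in range(-110,60,15):
        m=(abs(q[:,1]-y)<7.5)&(abs(q[:,0])<70)
        ck=m&(z>70)&(q[:,0]<2)&(q[:,0]>-50); nk=m&(z>63)&(z<76)&(q[:,0]>-8)&(q[:,0]<60)
        bed=m&(z>40)&(z<50)&(q[:,0]>-20)&(q[:,0]<15)
        f=lambda a:(np.round(np.percentile(a,[3,97]),1) if len(a)>4 else None)
        print(y,'cheek',f(q[ck,0]),'neck',f(q[nk,0]),'bed',f(q[bed,0]))
E
```

```text
top0
-110 cheek None neck [11.3 43.1] bed [-19.   11.1]
-95 cheek None neck [ 9.8 51. ] bed [-18.3   7.5]
-80 cheek [-40.  -15.4] neck [ 9.7 48.2] bed [-19.4   8.3]
-65 cheek [-39.6 -10.9] neck [ 7.8 53.5] bed [-5.6  6.6]
-50 cheek [-38.4  -9.8] neck [ 6.9 51.6] bed [-1.8  6.2]
-35 cheek [-38.4  -9.4] neck [ 6.8 49.9] bed [-0.9  5.7]
-20 cheek [-37.   -8.1] neck [ 5.6 49.6] bed [0.1 3.9]
-5 cheek [-36.4  -7.2] neck [ 4.9 47.9] bed [0.9 4.9]
10 cheek [-35.1  -5.5] neck [ 3.7 46.5] bed None
25 cheek [-33.8  -5. ] neck [ 3.9 44.6] bed None
40 cheek [-33.1  -3.1] neck [ 1.7 43.4] bed None
55 cheek [-30.9  -1.2] neck [ 1.5 41.6] bed [-17.8   0.9]
side0
-110 cheek None neck [14.1 50.2] bed [-19.2  12.8]
-95 cheek None neck [11.9 50.6] bed [-19.5   8.3]
-80 cheek [-39.1 -11.9] neck [ 9.4 57.9] bed [-19.8   7.2]
-65 cheek [-37.  -10.2] neck [-5.6 53.6] bed [-7.9  7.2]
-50 cheek [-35.2  -8. ] neck [ 9.3 49. ] bed [-6.3  7.1]
-35 cheek [-35.7  -5.9] neck [-1.6 51.4] bed [-5.7  4.5]
-20 cheek [-33.5  -6.1] neck [ 9.  49.4] bed [-4.8  4.3]
-5 cheek [-33.1  -4.7] neck [ 5.  42.3] bed [-3.5  4.2]

[... 157 characters left out ...]
-1.4  1.2]
55 cheek None neck [ 3.5 42.8] bed None
top2
-110 cheek None neck [13.7 45.4] bed [-19.1  11.7]
-95 cheek None neck [ 9.5 50.8] bed [-18.6   7.9]
-80 cheek [-39.9 -14.8] neck [ 8.7 47.6] bed [-18.4   8.1]
-65 cheek [-39.7 -10.9] neck [ 7.9 53.1] bed [-4.6  7. ]
-50 cheek [-38.5 -10.3] neck [ 7.5 51.7] bed [-1.9  6.1]
-35 cheek [-37.5  -9. ] neck [ 6.3 50.2] bed [-0.6  5. ]
-20 cheek [-37.2  -8.1] neck [ 5.1 49.3] bed [0.1 3.7]
-5 cheek [-36.2  -7.1] neck [ 4.7 47.5] bed [0.9 4.5]
10 cheek [-35.2  -6.2] neck [ 4.  46.1] bed None
25 cheek [-33.4  -5.5] neck [ 3.8 45. ] bed None
40 cheek [-32.9  -3.7] neck [ 1.9 44.1] bed None
55 cheek [-30.2  -8.8] neck [ 1.7 42.5] bed [-18.6   0.1]
```

Emit:
{"method": "jog_arm", "body": {
  "turn": [
    [0,0,0],
    [0,0,0],
    [0,0,0],
    [0,0,0]
  ],
  "slide": [
    [0,4,2.7],
    [-32,4,0],
    [-32,0,0],
    [0,0,0]
  ],
  "grip": [20,20,20,20]
}}

```text
time: 6.55
tool_pos: [0.4916, -0.0824, 0.0733]
tcp_rot: [-1.129, 1.326, -1.324]
wrist_force: [-0.7, -0.9, -0.7]
width: 0.315
```

```bash
python3 - <<'E'
from h import *
plan(V(-1,-180,73),TH)
E
```

```text
t 6.55 pos [ 0.4916 -0.0824  0.0733] jaw -0.15907440856531818 tilt [-0.0004  0.0009 -1.    ] F [-0.669  -0.9496 -0.748 ] w 0.31524497058513523
turn [ 0.0006  0.0009 -0.0009] slide(cur frame) [-51.2891   0.349   -1.4529] slide(target frame) [-51.288    0.3036  -1.5005] world d [ 6.6897 50.872  -0.3036]
```

Emit:
{"method": "jog_arm", "body": {
  "turn": [
    [0,0,0],
    [0,0,0],
    [0,0,0]
  ],
  "slide": [
    [-15,0,-0.7],
    [-15,0,-0.5],
    [0,0,0]
  ],
  "grip": [20,20,20]
}}

```text
time: 6.85
tool_pos: [0.4953, -0.0543, 0.0736]
tcp_rot: [-1.129, 1.326, -1.326]
wrist_force: [-0.1, 0.0, -2.1]
width: 0.314
```

Emit:
{"method": "jog_arm", "body": {
  "turn": [
    [0,0,0],
    [0,0,0]
  ],
  "slide": [
    [-10,0,0],
    [0,0,0]
  ],
  "grip": [20,20]
}}

```text
time: 7.05
tool_pos: [0.4967, -0.0444, 0.0737]
tcp_rot: [-1.129, 1.326, -1.326]
wrist_force: [-0.7, -0.0, -1.0]
width: 0.314
```

```bash
cat >> h.py <<'E'
def st():
    s=bot.read_state(); c,n=np.cos(TH),np.sin(TH); f=s['wrist_force']; print('t',s['time'],'V',inV(s['tool_pos']),s['tool_pos'][2]*1000,'Fv',c*f[0]+n*f[1],-n*f[0]+c*f[1],f[2],'M',s['torque'],'w',s['width'])
E
python3 - <<'E'
from h import *
st()
p=snap('top','top3'); cv2.imwrite('pics/z3.png',cv2.resize(p['img'][150:240,140:340,::-1],None,fx=4,fy=4,interpolation=2))
E
```

```text
t 7.05 V [  -0.5491 -192.9807] 73.70350076798921 Fv -0.7385161908598974 -0.1219124418750755 -0.9974267403028225 M [-0.0359 -0.0218 -0.0016] w 0.3137183938170196
```

View pics/z3.png

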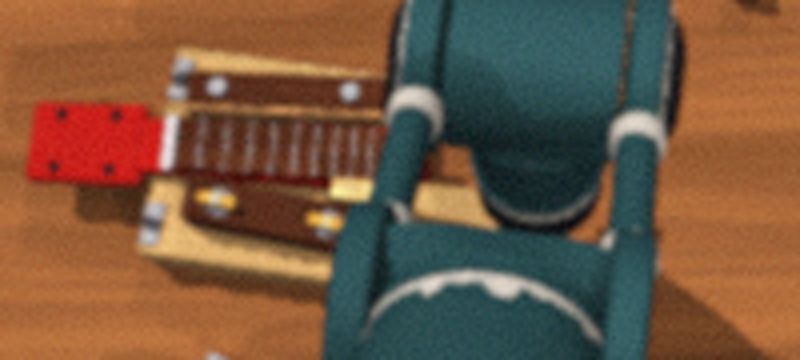

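Emit:
{"method": "jog_arm", "body": {
  "turn": [
    [0,0,0],
    [0,0,0]
  ],
  "slide": [
    [-8,1.5,0],
    [0,0,0]
  ],
  "grip": [20,20]
}}

```text
time: 7.3
tool_pos: [0.4977, -0.0361, 0.0721]
tcp_rot: [-1.129, 1.326, -1.326]
wrist_force: [-0.1, -0.1, -0.7]
width: 0.315
```

Emit:
{"method": "jog_arm", "body": {
  "turn": [
    [0,0,0],
    [0,0,0]
  ],
  "slide": [
    [-5,1,0],
    [0,0,0]
  ],
  "grip": [20,20]
}}

```text
time: 7.5
tool_pos: [0.4985, -0.0311, 0.0711]
tcp_rot: [-1.13, 1.326, -1.326]
wrist_force: [-0.0, -0.6, -1.5]
width: 0.316
```

```bash
python3 - <<'E'
from h import *
st()
E
```

```text
t 7.5 V [  -0.9254 -179.5126] 71.10468340139056 Fv 0.06312380134900378 -0.60553918141868 -1.4945573061334494 M [-0.005   0.0301  0.0127] w 0.3158205578819982
```

Emit:
{"method": "jog_arm", "body": {
  "turn": [
    [0,0,0],
    [0,0,0]
  ],
  "slide": [
    [-6,0.5,0],
    [0,0,0]
  ],
  "grip": [20,20]
}}

```text
time: 7.7
tool_pos: [0.4997, -0.025, 0.0708]
tcp_rot: [-1.129, 1.326, -1.326]
wrist_force: [0.2, 0.3, -0.9]
width: 0.314
```

Emit:
{"method": "jog_arm", "body": {
  "turn": [
    [0,0,0],
    [0,0,0]
  ],
  "slide": [
    [-6,0.3,0],
    [0,0,0]
  ],
  "grip": [20,20]
}}

```text
time: 7.9
tool_pos: [0.501, -0.0191, 0.0707]
tcp_rot: [-1.128, 1.325, -1.326]
wrist_force: [0.7, 0.9, -1.2]
width: 0.315
```

Emit:
{"method": "jog_arm", "body": {
  "turn": [
    [0,0,0],
    [0,0,0]
  ],
  "slide": [
    [-4,0.3,0],
    [0,0,0]
  ],
  "grip": [20,20]
}}

```text
time: 8.1
tool_pos: [0.5017, -0.0156, 0.0704]
tcp_rot: [-1.129, 1.325, -1.327]
wrist_force: [1.8, -1.1, -1.9]
width: 0.318
```

```bash
python3 - <<'E'
from h import *
st()
E
```

```text
t 8.1 V [  -0.1959 -163.7452] 70.41558914435305 Fv 1.965111334820228 -0.7826843848057059 -1.8666663438685474 M [-0.3184 -0.275  -0.2793] w 0.31800665966196057
```

Emit:
{"method": "jog_arm", "body": {
  "turn": [
    [0,0,0],
    [0,0,0],
    [0,0,0]
  ],
  "slide": [
    [0,0,0],
    [0,0,0],
    [0,0,0]
  ],
  "grip": [55,55,55]
}}

```text
time: 8.4
tool_pos: [0.5008, -0.0156, 0.0701]
tcp_rot: [-1.13, 1.327, -1.326]
wrist_force: [0.4, -1.0, -0.2]
width: 0.548
```

Emit:
{"method": "jog_arm", "body": {
  "turn": [
    [0,0,0],
    [0,0,0],
    [0,0,0],
    [0,0,0]
  ],
  "slide": [
    [0,-20,0],
    [0,-40,0],
    [0,-50,0],
    [30,-20,0]
  ],
  "grip": [55,55,55,55]
}}

```text
time: 8.8
tool_pos: [0.4992, -0.0439, 0.2054]
tcp_rot: [-1.124, 1.318, -1.327]
wrist_force: [1.7, 0.3, 0.4]
width: 0.549
```

```bash
python3 - <<'E'
from h import *
st()
MP=np.array([.593,-.408]); my=.079
g=MP-.042*np.array([np.cos(my),np.sin(my)])
plan((g[0],g[1],.20),my-np.pi/2)
E
```

```text
t 8.8 V [   1.8345 -192.0705] 205.39063694190355 Fv 1.579137814252464 0.5776728897858734 0.3958359028061493 M [-0.0526  0.0055  0.0143] w 0.5491913729956922
t 8.8 pos [ 0.4992 -0.0439  0.2054] jaw -0.1568274912321717 tilt [ 0.0077  0.0005 -1.    ] F [1.651  0.3187 0.3958] w 0.5491913729956922
turn [-0.0053  1.335  -0.0065] slide(cur frame) [354.7969   5.6195 108.6224] slide(target frame) [-22.7635   5.3906 370.3566] world d [  51.9202 -367.405    -5.3906]
```

Emit:
{"method": "jog_arm", "body": {
  "turn": [
    [0,0,0],
    [0,0,0],
    [0,0,0],
    [0,0,0],
    [0,0,0]
  ],
  "slide": [
    [44,0,13.5],
    [44,0,13.5],
    [44,0,13.5],
    [44,0,13.5],
    [44,0,13.5]
  ],
  "grip": [55,55,55,55,55]
}}

```text
time: 9.3
tool_pos: [0.5277, -0.275, 0.2002]
tcp_rot: [-1.129, 1.326, -1.326]
wrist_force: [1.3, -0.5, 0.9]
width: 0.551
```

Emit:
{"method": "jog_arm", "body": {
  "turn": [
    [0,0,0],
    [0,0,0],
    [0,0,0],
    [0,0.148,0],
    [0,0.148,0]
  ],
  "slide": [
    [44,0,13.5],
    [44,0,13.5],
    [44,0,13.5],
    [0,0,0],
    [0,0,0]
  ],
  "grip": [55,55,55,55,55]
}}

```text
time: 9.8
tool_pos: [0.5464, -0.4118, 0.1993]
tcp_rot: [-0.953, 1.544, -1.541]
wrist_force: [-0.2, 0.7, 0.1]
width: 0.549
```

Emit:
{"method": "jog_arm", "body": {
  "turn": [
    [0,0.148,0],
    [0,0.148,0],
    [0,0.148,0],
    [0,0.148,0],
    [0,0.148,0]
  ],
  "slide": [
    [0,0,0],
    [0,0,0],
    [0,0,0],
    [0,0,0],
    [0,0,0]
  ],
  "grip": [55,55,55,55,55]
}}

```text
time: 10.3
tool_pos: [0.5467, -0.4098, 0.1998]
tcp_rot: [-0.377, 2.021, -2.02]
wrist_force: [-1.1, 0.2, 0.1]
width: 0.551
```

Emit:
{"method": "jog_arm", "body": {
  "turn": [
    [0,0.148,0],
    [0,0.148,0],
    [0,0,0]
  ],
  "slide": [
    [0,0,0],
    [0,0,0],
    [0,0,0]
  ],
  "grip": [55,55,55]
}}

```text
time: 10.6
tool_pos: [0.5466, -0.4098, 0.1999]
tcp_rot: [-0.086, 2.182, -2.181]
wrist_force: [0.2, 0.3, 0.2]
width: 0.545
```

```bash
python3 - <<'E'
from h import *
MP=np.array([.593,-.408]); my=.079
g=MP-.042*np.array([np.cos(my),np.sin(my)])
plan((g[0],g[1],.026),my-np.pi/2)
for n in ('top','side'):
    p=snap(n,n+'4')
    v,u=np.mgrid[0:420,0:560]; X=px(p,u.ravel(),v.ravel()); 
    b=(X[:,2]>.033)&(X[:,2]<.06)&(X[:,0]>.5)&(X[:,0]<.68)&(X[:,1]>-.5)&(X[:,1]<-.32); 
    print(n,cv2.minAreaRect((X[b][:,:2]*1000).astype(np.float32)))
    q=inV(X);b=(X[:,2]>.075)&(X[:,2]<.1)&(abs(q[:,0])<25)&(q[:,1]<-85)&(q[:,1]>-260);
    if b.sum()>5: print('wedge in V',q[b].min(0),q[b].max(0),np.median(X[b][:,2]))
cv2.imwrite('pics/z4.png',cv2.resize(cv2.imread('pics/side4.png')[100:290,200:400],None,fx=3,fy=3,interpolation=2))
cv2.imwrite('pics/z4t.png',cv2.resize(cv2.imread('pics/top4.png')[150:240,140:340],None,fx=4,fy=4,interpolation=2))
E
```

```text
t 10.6 pos [ 0.5466 -0.4098  0.1999] jaw -1.492437508602533 tilt [-0.0005  0.0006 -1.    ] F [0.1763 0.2613 0.2451] w 0.5451542966112491
turn [ 0.0006 -0.0006  0.0005] slide(cur frame) [ -4.4411 173.8696   1.9321] slide(target frame) [ -4.3561 173.8729   1.8236] world d [   4.4865   -1.4741 -173.8729]
top ((575.7008666992188, -405.398193359375), (115.54962921142578, 78.66883850097656), 36.094364166259766)
wedge in V [ -16.0846 -183.3507] [ 20.2345 -85.0634] 0.08751719394022173
side ((561.611083984375, -413.6928405761719), (115.88400268554688, 90.24790954589844), 3.917907953262329)
wedge in V [ -17.1591 -189.8135] [ 12.0686 -85.2135] 0.0868610399672814
```

View pics/z4.png

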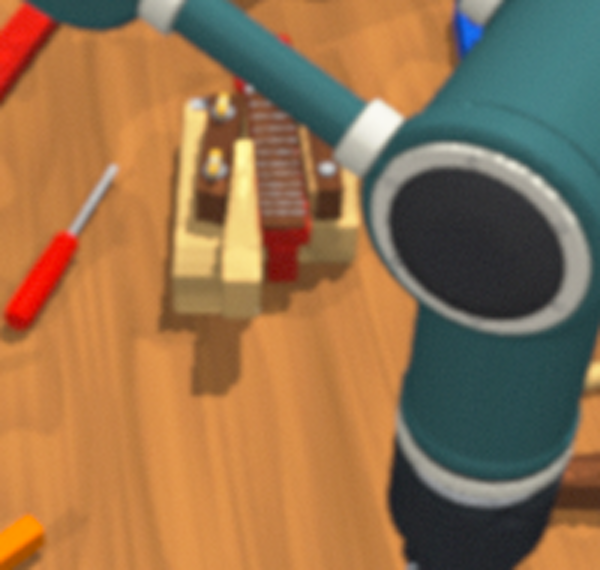

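View pics/z4t.png

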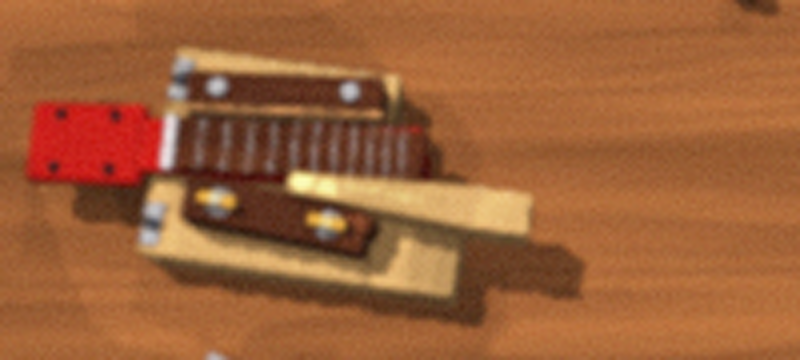

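Emit:
{"method": "jog_arm", "body": {
  "turn": [
    [0,0,0],
    [0,0,0],
    [0,0,0],
    [0,0,0],
    [0,0,0]
  ],
  "slide": [
    [-4.4,45,1.8],
    [0,45,0],
    [0,40,0],
    [0,30,0],
    [0,15.5,0]
  ],
  "grip": [55,55,55,55,55]
}}

```text
time: 11.2
tool_pos: [0.5492, -0.4097, 0.0207]
tcp_rot: [-0.094, 2.187, -2.178]
wrist_force: [-0.1, 0.1, -0.0]
width: 0.552
```

Emit:
{"method": "jog_arm", "body": {
  "turn": [
    [0,0,0],
    [0,0,0]
  ],
  "slide": [
    [0,0,0],
    [0,0,0]
  ],
  "grip": [55,55]
}}

```text
time: 11.4
tool_pos: [0.5522, -0.4121, 0.0258]
tcp_rot: [-0.086, 2.179, -2.181]
wrist_force: [0.4, 0.5, -0.4]
width: 0.548
```

```bash
python3 - <<'E'
from h import *
MP=np.array([.593,-.408]); my=.079
g=MP-.042*np.array([np.cos(my),np.sin(my)])
plan((g[0],g[1],.024),my-np.pi/2)
for n in ('side','top'):
    p=snap(n,n+'5')
cv2.imwrite('pics/z5.png',cv2.resize(cv2.imread('pics/side5.png')[270:420,230:430],None,fx=4,fy=4,interpolation=2))
cv2.imwrite('pics/z5t.png',cv2.resize(cv2.imread('pics/top5.png')[140:260,330:480],None,fx=4,fy=4,interpolation=2))
E
```

```text
t 11.4 pos [ 0.5522 -0.4121  0.0258] jaw -1.4910934137221805 tilt [ 0.0012 -0.001  -1.    ] F [ 0.3616  0.5097 -0.4159] w 0.5476707221113911
turn [-0.0011  0.0007 -0.0011] slide(cur frame) [ 0.9837  1.8217 -0.858 ] slide(target frame) [ 0.9823  1.8237 -0.8553] world d [-1.0467  0.7751 -1.8237]
```

View pics/z5.png

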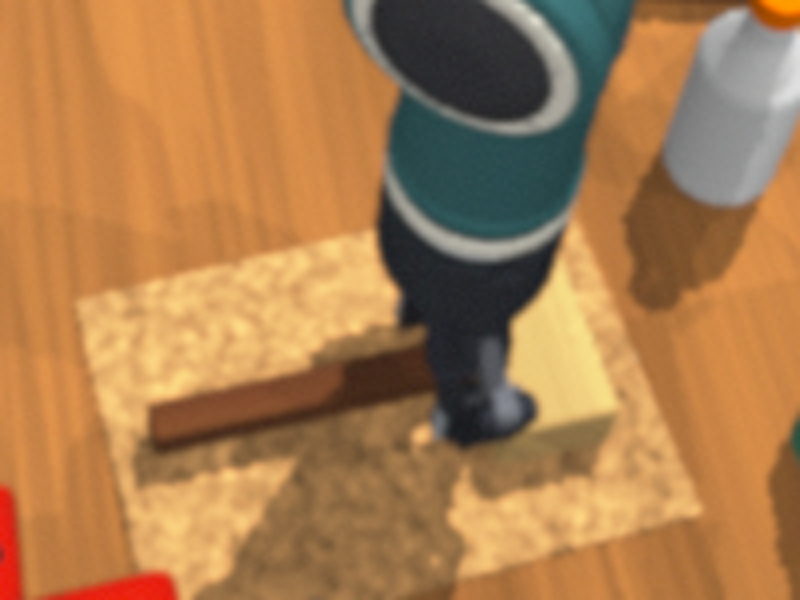

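View pics/z5t.png

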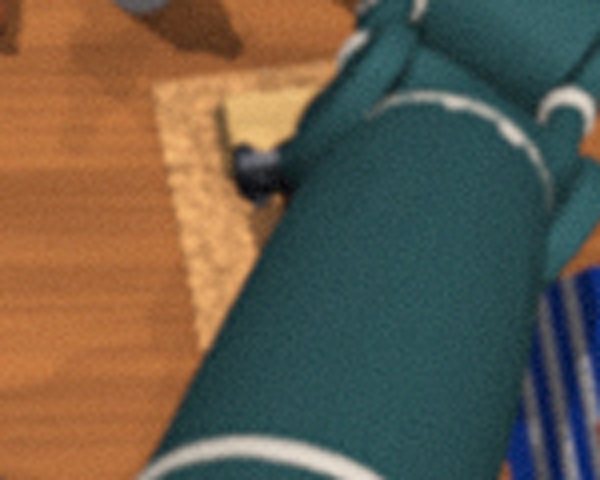

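Side picture: fingers straddle the handle (~470,390) right behind the head, no contact. Close.

Emit:
{"method": "jog_arm", "body": {
  "turn": [
    [0,0,0],
    [0,0,0],
    [0,0,0],
    [0,0,0],
    [0,0,0]
  ],
  "slide": [
    [0.5,0.8,0],
    [0,0,0],
    [0,0,0],
    [0,0,0],
    [0,0,0]
  ],
  "grip": [5,5,5,5,5],
  "newtons": 120
}}

```text
time: 12.0
tool_pos: [0.5518, -0.4123, 0.026]
tcp_rot: [-0.084, 2.178, -2.182]
wrist_force: [-1.5, 0.1, 6.4]
width: 0.185
```

```bash
python3 - <<'E'
from h import *
plan((.5522,-.41,.09),TH-np.pi/2)
E
```

```text
t 12.0 pos [ 0.5518 -0.4123  0.026 ] jaw -1.4920007454399418 tilt [ 0.002  -0.0017 -1.    ] F [-1.5002  0.1461  6.4202] w 0.18544256065704706
turn [-0.0016  0.2388 -0.0021] slide(cur frame) [ -0.7218 -64.0229  -2.1615] slide(target frame) [ -0.0441 -64.0201  -2.3568] world d [ 0.419   2.3197 64.0201]
```

Emit:
{"method": "jog_arm", "body": {
  "turn": [
    [0,0,0],
    [0,0,0],
    [0,0.08,0],
    [0,0.08,0],
    [0,0.079,0]
  ],
  "slide": [
    [0,-15,0],
    [0,-35,0],
    [0,-20,0],
    [0,0,0],
    [0,0,0]
  ],
  "grip": [5,5,5,5,5]
}}

```text
time: 12.5
tool_pos: [0.5515, -0.4119, 0.0961]
tcp_rot: [-0.177, -2.136, 2.139]
wrist_force: [0.0, 0.2, -2.5]
width: 0.181
```

```bash
python3 - <<'E'
from h import *
plan(V(-42,-290,80),TH-np.pi/2)
E
```

```text
t 12.5 pos [ 0.5515 -0.4119  0.0961] jaw -1.7341241563399359 tilt [ 0.0019 -0.0016 -1.    ] F [ 0.0205  0.1533 -2.5317] w 0.18079095083401187
turn [-0.0012 -0.0033 -0.0022] slide(cur frame) [ 154.9657   15.4517 -256.5659] slide(target frame) [ 154.0774   16.0993 -257.0606] world d [-111.155   278.3246  -16.0993]
```

Emit:
{"method": "jog_arm", "body": {
  "turn": [
    [0,0,0],
    [0,0,0],
    [0,0,0],
    [0,0,0]
  ],
  "slide": [
    [22,0,-36.5],
    [22,0,-36.5],
    [22,0,-36.5],
    [22,0,-36.5]
  ],
  "grip": [5,5,5,5]
}}

```text
time: 12.9
tool_pos: [0.4862, -0.2518, 0.0941]
tcp_rot: [-0.172, -2.138, 2.137]
wrist_force: [1.6, 0.7, -2.2]
width: 0.184
```

Emit:
{"method": "jog_arm", "body": {
  "turn": [
    [0,0,0],
    [0,0,0],
    [0,-0.002,0],
    [0,0,0]
  ],
  "slide": [
    [22,0,-36.5],
    [22,5,-36.5],
    [23,5,-37.5],
    [0,0,0]
  ],
  "grip": [5,5,5,5]
}}

```text
time: 13.3
tool_pos: [0.4338, -0.1288, 0.0821]
tcp_rot: [-0.159, -2.141, 2.134]
wrist_force: [0.0, -0.6, -2.5]
width: 0.177
```

```bash
python3 - <<'E'
from h import *
plan(V(-42,-290,72.5),TH-np.pi/2); st()
for n in('top','side'):
    p=snap(n,n+'6'); v,u=np.mgrid[0:420,0:560]; X=px(p,u.ravel(),v.ravel()); q=inV(X)
    b=(X[:,2]>.05)&(X[:,2]<.14)&(q[:,1]>-360)&(q[:,1]<60)&(q[:,0]>-120)&(q[:,0]<80); g=np.zeros((500,760,3),np.uint8)
    for (x,y),col in zip(q[b],p['img'].reshape(-1,3)[b]): cv2.circle(g,(int((50-y)*1.8),int((90-x)*2.4)),2,tuple(int(k) for k in col[::-1]),-1)
    cv2.imwrite(f'pics/vm6_{n}.png',g)
E
```

```text
t 13.3 pos [ 0.4338 -0.1288  0.0821] jaw -1.7256721137300433 tilt [-0.0066  0.0036 -1.    ] F [ 0.0347 -0.5723 -2.5234] w 0.17739996936893024
turn [0.0025 0.0051 0.0071] slide(cur frame) [-7.2874  9.5804  3.7519] slide(target frame) [-7.2385  9.6411  3.6904] world d [ 6.5581 -4.7965 -9.6411]
t 13.3 V [ -49.2385 -286.3096] 82.1410991215576 Fv 0.125421643554936 -0.5594863824196141 -2.5233973832447516 M [-0.0639  0.1066 -0.0122] w 0.17739996936893024
```

View pics/vm6_side.png

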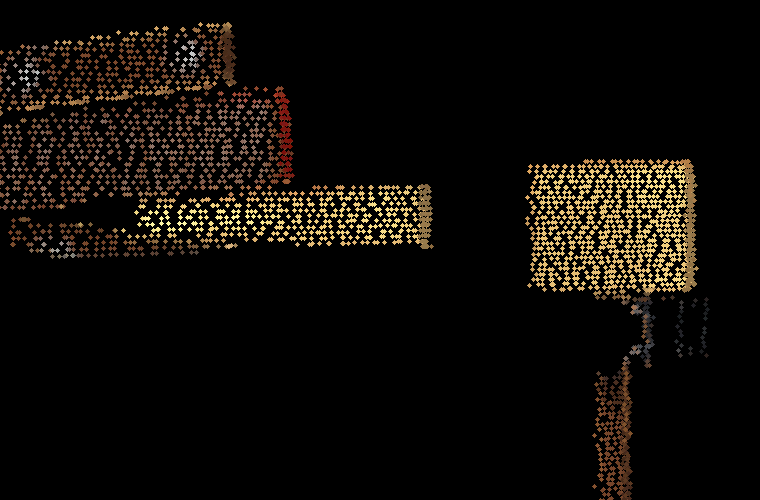

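View pics/side6.png

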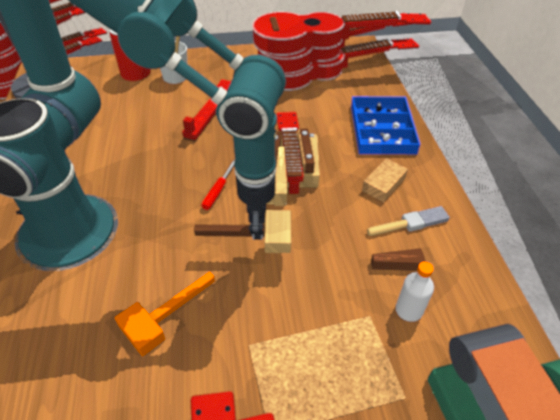

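View pics/top6.png

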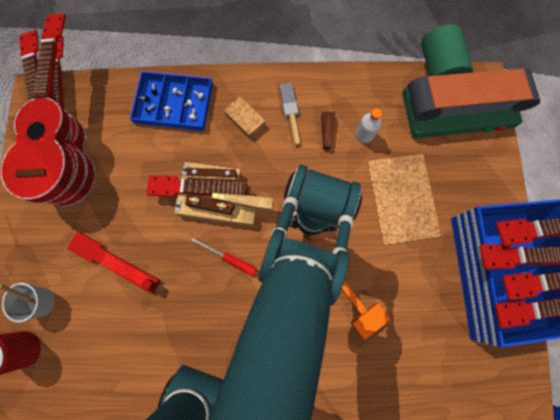

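Emit:
{"method": "jog_arm", "body": {
  "turn": [
    [0,0,0],
    [0,0,0],
    [0,0,0]
  ],
  "slide": [
    [-4.2,9,0],
    [0,0,0],
    [0,0,0]
  ],
  "grip": [5,5,5]
}}

```text
time: 13.7
tool_pos: [0.4434, -0.1351, 0.0747]
tcp_rot: [-0.17, -2.138, 2.138]
wrist_force: [-0.6, 0.4, -1.8]
width: 0.182
```

```bash
cat >> h.py <<'E'
def mal(tag):
    p=snap('side',tag); v,u=np.mgrid[0:420,0:560]; X=px(p,u.ravel(),v.ravel()); q=inV(X); z=X[:,2]*1000; c=p['img'].reshape(-1,3).astype(float)
    pale=(c[:,0]>110)&(c[:,1]>90)&(c[:,2]<0.85*c[:,0])
    m=pale&(z>72)&(z<95)&(q[:,1]<-100)&(q[:,0]>-40)&(q[:,0]<40)&(q[:,1]>-345)
    P=np.c_[q[m],z[m]]; o=np.argsort(P[:,1]); ys=P[o,1]; g=np.diff(ys); k=np.argmax(g)
    a=P[o][:k+1]; b=P[o][k+1:]
    f=lambda t:[np.round(np.percentile(t[:,i],[2,50,98]),1) for i in range(3)]
    print('gap',ys[k],ys[k+1],'mallet',f(a),'wedge',f(b)); return p
E
python3 - <<'E'
from h import *
plan(V(-45,-286,71.5),TH-np.pi/2); st(); mal('side7')
E
```

```text
t 13.7 pos [ 0.4434 -0.1351  0.0747] jaw -1.7302147601195748 tilt [-0.0005  0.0001 -1.    ] F [-0.5965  0.3823 -1.7949] w 0.18169366484297872
turn [0.     0.0006 0.0005] slide(cur frame) [ 6.2314  3.163  -5.0022] slide(target frame) [ 6.236   3.1596 -4.9986] world d [-5.36    5.9283 -3.1596]
t 13.7 V [ -38.764  -290.9986] 74.65957644374386 Fv -0.6497740217473472 0.2823418520032154 -1.7948761835369393 M [ 0.0188  0.0835 -0.0313] w 0.18169366484297872
gap -247.44904305054325 -188.4061609259989 mallet [array([-22.7,   3.6,  29. ]), array([-337.6, -300.8, -250.8]), array([74.5, 87.3, 90.7])] wedge [array([-2.4,  4.8, 11.9]), array([-187.5, -152.3, -103.5]), array([74.1, 86.9, 90.1])]
```

Emit:
{"method": "jog_arm", "body": {
  "turn": [
    [0,0,0],
    [0,0,0],
    [0,0,0],
    [0,0,0]
  ],
  "slide": [
    [2.8,2.5,-20],
    [0,0,-20],
    [0,0,-8],
    [0,0,0]
  ],
  "grip": [5,5,5,5]
}}

```text
time: 14.15
tool_pos: [0.4481, -0.0861, 0.0724]
tcp_rot: [-0.168, -2.14, 2.14]
wrist_force: [-0.4, -0.7, -2.1]
width: 0.184
```

```bash
python3 - <<'E'
from h import *
st(); mal('side8')
E
```

```text
t 14.15 V [ -41.9456 -241.8594] 72.4028727237151 Fv -0.32528058173960794 -0.7597017778802203 -2.0596302145698346 M [-0.0395  0.0178 -0.0184] w 0.1841225206167413
gap -197.86568603493527 -188.95226443759583 mallet [array([-26.1,  -0.5,  25.2]), array([-288.5, -251.2, -201.3]), array([74.9, 85.2, 88.4])] wedge [array([-12.9,   1.5,  11.9]), array([-187.8, -160.7, -102.6]), array([73.9, 86.7, 89.9])]
```

Emit:
{"method": "jog_arm", "body": {
  "turn": [
    [0,0,0]
  ],
  "slide": [
    [0,0,-10]
  ],
  "grip": [5]
}}

```text
time: 14.3
tool_pos: [0.4496, -0.0775, 0.0726]
tcp_rot: [-0.172, -2.138, 2.139]
wrist_force: [0.5, -0.1, -2.7]
width: 0.182
```

```bash
python3 -c "
from h import *
st()"
```

```text
t 14.3 V [ -41.7645 -233.0848] 72.55948636442876 Fv 0.547660903755542 0.037191186609218975 -2.7241477899300346 M [-0.0296  0.0403  0.0329] w 0.18152388900746133
```

Emit:
{"method": "jog_arm", "body": {
  "turn": [
    [0,0,0]
  ],
  "slide": [
    [0,0,-4]
  ],
  "grip": [5]
}}

```text
time: 14.4
tool_pos: [0.4503, -0.0728, 0.0726]
tcp_rot: [-0.171, -2.138, 2.14]
wrist_force: [1.2, -3.9, -2.6]
width: 0.181
```

```bash
python3 -c "
from h import *
st()"
```

```text
t 14.4 V [ -41.8285 -228.3673] 72.56575178533987 Fv 1.8283475803009446 -3.641798861449788 -2.584454658821313 M [-0.5854  0.052  -0.2359] w 0.180756574984
```

Emit:
{"method": "jog_arm", "body": {
  "turn": [
    [0,0,0],
    [0,0,0]
  ],
  "slide": [
    [0,0,-4],
    [0,0,-2]
  ],
  "grip": [5,5]
}}

```text
time: 14.6
tool_pos: [0.4512, -0.0668, 0.0725]
tcp_rot: [-0.17, -2.139, 2.14]
wrist_force: [0.8, -3.1, -2.0]
width: 0.184
```

```bash
python3 -c "
from h import *
st()"
```

```text
t 14.6 V [ -41.8799 -222.3509] 72.53781459613418 Fv 1.2552270119649998 -2.9640452796269883 -1.9820083887352395 M [-0.4569  0.0127 -0.1968] w 0.1844116397513256
```

Emit:
{"method": "jog_arm", "body": {
  "turn": [
    [0,0,0],
    [0,0,0]
  ],
  "slide": [
    [0,0,10],
    [0,0,0]
  ],
  "grip": [5,5]
}}

```text
time: 14.8
tool_pos: [0.449, -0.0771, 0.0723]
tcp_rot: [-0.169, -2.139, 2.139]
wrist_force: [-0.1, 0.2, -1.7]
width: 0.188
```

```bash
python3 -c "
from h import *
st(); mal('side9')"
```

```text
t 14.8 V [ -42.4074 -232.8444] 72.33459979727202 Fv -0.10817155640871892 0.1991430974129551 -1.695351319571718 M [0.0074 0.0233 0.0062] w 0.18824245647147053
gap -186.82601769435706 -179.94434186567057 mallet [array([-26.3,  -0.8,  25.2]), array([-279.5, -241.7, -191.7]), array([73.9, 85. , 88.1])] wedge [array([-13.1,   0.7,  11.9]), array([-178.8, -153.5, -101.3]), array([74.8, 86.7, 89.9])]
```

Emit:
{"method": "jog_arm", "body": {
  "turn": [
    [0,0,0],
    [0,0,0],
    [0,0,0]
  ],
  "slide": [
    [0,0,-9],
    [0,0,-4],
    [0,0,-3]
  ],
  "grip": [5,5,5]
}}

```text
time: 15.15
tool_pos: [0.4522, -0.0605, 0.0725]
tcp_rot: [-0.17, -2.139, 2.14]
wrist_force: [0.8, -3.7, -2.1]
width: 0.182
```

```bash
python3 -c "
from h import *
st()"
```

```text
t 15.15 V [ -41.9642 -215.976 ] 72.47026687278401 Fv 1.4142614015799273 -3.557764603415172 -2.1329068844441714 M [-0.4927  0.0489 -0.2264] w 0.1823227535608139
```

Emit:
{"method": "jog_arm", "body": {
  "turn": [
    [0,0,0]
  ],
  "slide": [
    [0,0,-3]
  ],
  "grip": [5]
}}

```text
time: 15.25
tool_pos: [0.4526, -0.0576, 0.0725]
tcp_rot: [-0.17, -2.139, 2.14]
wrist_force: [0.9, -5.5, -2.3]
width: 0.182
```

```bash
python3 -c "
from h import *
st()"
```

```text
t 15.25 V [ -41.9503 -213.0504] 72.49636405429435 Fv 1.7679652201315696 -5.249551531219058 -2.292918792811404 M [-0.8258 -0.0585 -0.3403] w 0.1819565557023424
```

Emit:
{"method": "jog_arm", "body": {
  "turn": [
    [0,0,0]
  ],
  "slide": [
    [0,0,-1.5]
  ],
  "grip": [5]
}}

```text
time: 15.35
tool_pos: [0.453, -0.0564, 0.0726]
tcp_rot: [-0.17, -2.139, 2.141]
wrist_force: [0.8, -5.3, -2.2]
width: 0.181
```

```bash
python3 -c "
from h import *
st()"
```

```text
t 15.35 V [ -41.7639 -211.7519] 72.58666594171955 Fv 1.6182189877219761 -5.1570366211145595 -2.2233417672074474 M [-0.9055 -0.0398 -0.3249] w 0.18061937371130912
```

Emit:
{"method": "jog_arm", "body": {
  "turn": [
    [0,0,0]
  ],
  "slide": [
    [0,0,-1.5]
  ],
  "grip": [5]
}}

```text
time: 15.45
tool_pos: [0.4533, -0.0551, 0.0726]
tcp_rot: [-0.171, -2.139, 2.141]
wrist_force: [1.4, -5.8, -3.2]
width: 0.185
```

```bash
python3 -c "
from h import *
st()"
```

```text
t 15.45 V [ -41.6771 -210.476 ] 72.62161510374942 Fv 2.275818050403453 -5.538123809638024 -3.2427871668315533 M [-0.9736 -0.0831 -0.3881] w 0.1845029636726631
```

Emit:
{"method": "jog_arm", "body": {
  "turn": [
    [0,0,0]
  ],
  "slide": [
    [0,0,-1.5]
  ],
  "grip": [5]
}}

```text
time: 15.55
tool_pos: [0.4537, -0.054, 0.0727]
tcp_rot: [-0.171, -2.138, 2.141]
wrist_force: [1.1, -6.5, -3.8]
width: 0.181
```

Emit:
{"method": "jog_arm", "body": {
  "turn": [
    [0,0,0]
  ],
  "slide": [
    [0,0,-1.5]
  ],
  "grip": [5]
}}

```text
time: 15.65
tool_pos: [0.454, -0.0531, 0.0728]
tcp_rot: [-0.171, -2.137, 2.143]
wrist_force: [0.7, -11.5, -2.4]
width: 0.179
```

```bash
python3 -c "
from h import *
st()"
```

```text
t 15.65 V [ -41.3111 -208.3281] 72.77887446115743 Fv 2.5642119846307807 -11.237474203024371 -2.375024206252914 M [-1.9492  0.0235 -0.5388] w 0.1792632006271428
```

Emit:
{"method": "jog_arm", "body": {
  "turn": [
    [0,0,0],
    [0,0,0]
  ],
  "slide": [
    [0,0,10],
    [0,0,0]
  ],
  "grip": [5,5]
}}

```text
time: 15.85
tool_pos: [0.4512, -0.0619, 0.0722]
tcp_rot: [-0.169, -2.139, 2.138]
wrist_force: [0.1, -0.9, -2.4]
width: 0.188
```

```bash
python3 - <<'E'
from h import *
st(); p=mal('side10')
cv2.imwrite('pics/z10.png',cv2.resize(p['img'][100:270,220:370,::-1],None,fx=3.5,fy=3.5,interpolation=2))
E
```

```text
t 15.85 V [ -42.6879 -217.4447] 72.2180305235483 Fv 0.23942523909733474 -0.8977455606973842 -2.3800247189697163 M [0.0311 0.086  0.0502] w 0.18753970743348694
gap -173.3803277614689 -166.86327008275111 mallet [array([-26.8,  -0.9,  25.3]), array([-263.8, -226.5, -175.5]), array([74.2, 84.9, 87.9])] wedge [array([-11.2,   2.4,  14.1]), array([-165.8, -141.4, -101.8]), array([78.4, 86.8, 89.7])]
```

View pics/z10.png

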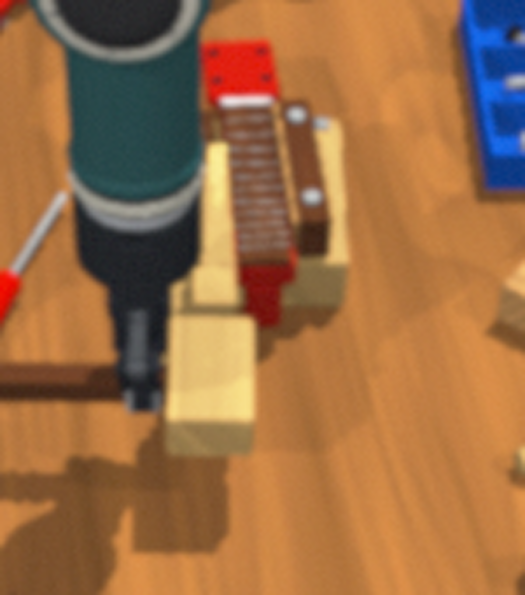

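Emit:
{"method": "jog_arm", "body": {
  "turn": [
    [0,0,0],
    [0,0,0]
  ],
  "slide": [
    [0,0,-6.5],
    [0,0,-2.5]
  ],
  "grip": [5,5]
}}

```text
time: 16.1
tool_pos: [0.4526, -0.0526, 0.0722]
tcp_rot: [-0.168, -2.138, 2.139]
wrist_force: [-3.1, -10.2, 0.3]
width: 0.184
```

Emit:
{"method": "jog_arm", "body": {
  "turn": [
    [0,0,0]
  ],
  "slide": [
    [0,0,-1]
  ],
  "grip": [5]
}}

```text
time: 16.2
tool_pos: [0.4526, -0.0526, 0.0723]
tcp_rot: [-0.167, -2.136, 2.142]
wrist_force: [-3.3, -10.5, -1.4]
width: 0.183
```

```bash
python3 -c "
from h import *
st()"
```

```text
t 16.2 V [ -42.7827 -208.0662] 72.28373994405231 Fv -1.6331086517890856 -10.87940725091286 -1.3738483176566794 M [-1.5764  0.5161 -0.4342] w 0.183371099599484
```

Emit:
{"method": "jog_arm", "body": {
  "turn": [
    [0,0,0]
  ],
  "slide": [
    [0,0,-1]
  ],
  "grip": [5]
}}

```text
time: 16.3
tool_pos: [0.4526, -0.0525, 0.0723]
tcp_rot: [-0.166, -2.135, 2.144]
wrist_force: [-4.1, -15.1, -0.1]
width: 0.185
```

Emit:
{"method": "jog_arm", "body": {
  "turn": [
    [0,0,0],
    [0,0,0]
  ],
  "slide": [
    [0,0,10],
    [0,0,0]
  ],
  "grip": [5,5]
}}

```text
time: 16.5
tool_pos: [0.4518, -0.0609, 0.0723]
tcp_rot: [-0.17, -2.139, 2.139]
wrist_force: [0.2, 0.6, -2.2]
width: 0.183
```

```bash
python3 -c "
from h import *
st()"
```

```text
t 16.5 V [ -42.2659 -216.3673] 72.34933653709611 Fv 0.11343961088101802 0.6174704625051106 -2.226244112586258 M [0.0481 0.0485 0.0118] w 0.18317999740883664
```

Emit:
{"method": "jog_arm", "body": {
  "turn": [
    [0,0,0],
    [0,0,0]
  ],
  "slide": [
    [0,0,-6],
    [0,0,-2.5]
  ],
  "grip": [5,5]
}}

```text
time: 16.7
tool_pos: [0.453, -0.0526, 0.0724]
tcp_rot: [-0.168, -2.137, 2.141]
wrist_force: [-3.9, -12.8, 0.5]
width: 0.179
```

```bash
python3 -c "
from h import *
st()"
```

```text
t 16.7 V [ -42.4513 -207.9887] 72.42629444690596 Fv -1.794991034649703 -13.239151754349383 0.5049877144941393 M [-1.9679  0.5852 -0.3974] w 0.17912982041179468
```

Emit:
{"method": "jog_arm", "body": {
  "turn": [
    [0,0,0],
    [0,0,0]
  ],
  "slide": [
    [0,0,8.5],
    [0,0,0]
  ],
  "grip": [5,5]
}}

```text
time: 16.9
tool_pos: [0.4519, -0.0608, 0.0724]
tcp_rot: [-0.17, -2.139, 2.139]
wrist_force: [0.1, 0.1, -2.0]
width: 0.179
```

Emit:
{"method": "jog_arm", "body": {
  "turn": [
    [0,0,0],
    [0,0,0]
  ],
  "slide": [
    [0,0,-6],
    [0,0,-2.5]
  ],
  "grip": [5,5]
}}

```text
time: 17.1
tool_pos: [0.453, -0.0526, 0.0724]
tcp_rot: [-0.168, -2.137, 2.141]
wrist_force: [-3.9, -11.2, 0.3]
width: 0.183
```

```bash
python3 -c "
from h import *
st()"
```

```text
t 17.1 V [ -42.4441 -207.9957] 72.39120740495756 Fv -2.081143915613933 -11.728887910908318 0.33619125942535943 M [-1.8642  0.5456 -0.3948] w 0.18327599515804738
```

Emit:
{"method": "jog_arm", "body": {
  "turn": [
    [0,0,0],
    [0,0,0],
    [0,0,0]
  ],
  "slide": [
    [0,0,10],
    [0,0,30],
    [0,0,0]
  ],
  "grip": [5,5,5]
}}

```text
time: 17.4
tool_pos: [0.4469, -0.0937, 0.0725]
tcp_rot: [-0.172, -2.138, 2.139]
wrist_force: [0.3, 1.0, -2.3]
width: 0.182
```

```bash
python3 -c "
from h import *
st(); mal('side11')
plan((.5518,-.4123,.0961),.079-np.pi/2)"
```

```text
t 17.4 V [ -41.9014 -249.5376] 72.50880301488145 Fv 0.1452835384448963 1.0479804511391728 -2.3130636446193176 M [ 0.0262  0.0272 -0.0603] w 0.182459178754873
gap -205.48820052160787 -167.51410911727584 mallet [array([-25.9,  -0.6,  25.2]), array([-296.2, -258.7, -210.2]), array([75.3, 85.3, 88.3])] wedge [array([-8.7,  2.8, 14.1]), array([-165.7, -144.5, -102.2]), array([73.6, 86.8, 90. ])]
t 17.45 pos [ 0.4469 -0.0927  0.0724] jaw -1.731205366446134 tilt [ 0.0003  0.0003 -1.    ] F [ 0.3016  0.6526 -2.4806] w 0.17979744156571123
turn [ 0.0003 -0.2394 -0.0003] slide(cur frame) [-154.6259  -23.7335  298.7135] slide(target frame) [-79.3741 -23.6783 326.8658] world d [ 104.9221 -319.5824   23.6783]
```

Emit:
{"method": "jog_arm", "body": {
  "turn": [
    [0,0,0],
    [0,0,0],
    [0,0,0],
    [0,0,0],
    [0,0,0]
  ],
  "slide": [
    [0,-24,0],
    [-22,0,42],
    [-22,0,42],
    [-22,0,42],
    [-22,0,42]
  ],
  "grip": [5,5,5,5,5]
}}

```text
time: 17.95
tool_pos: [0.5081, -0.2726, 0.0964]
tcp_rot: [-0.17, -2.14, 2.139]
wrist_force: [1.2, 0.4, -2.6]
width: 0.181
```

Emit:
{"method": "jog_arm", "body": {
  "turn": [
    [0,0,0],
    [0,0,0],
    [0,-0.12,0],
    [0,-0.12,0],
    [0,0,0]
  ],
  "slide": [
    [-22,0,42],
    [-22,0,42],
    [-22,0,42],
    [0,0,0],
    [0,0,0]
  ],
  "grip": [5,5,5,5,5]
}}

```text
time: 18.45
tool_pos: [0.5528, -0.4071, 0.0954]
tcp_rot: [-0.088, 2.182, -2.179]
wrist_force: [-0.2, -0.3, -2.2]
width: 0.182
```

```bash
python3 -c "
from h import *
plan((.5518,-.4123,.0265),.079-np.pi/2)"
```

```text
t 18.45 pos [ 0.5528 -0.4071  0.0954] jaw -1.4903384857363844 tilt [-0.0006  0.0013 -1.    ] F [-0.175  -0.2906 -2.1875] w 0.18206260956624992
turn [0.0014 0.0015 0.0005] slide(cur frame) [ 1.4184 68.856   5.1807] slide(target frame) [ 1.4431 68.8625  5.087 ] world d [ -1.0371  -5.185  -68.8625]
```

Emit:
{"method": "jog_arm", "body": {
  "turn": [
    [0,0,0],
    [0,0,0],
    [0,0,0],
    [0,0,0],
    [0,0,0]
  ],
  "slide": [
    [1.4,25,5],
    [0,25,0],
    [0,12,0],
    [0,4,0],
    [0,0,0]
  ],
  "grip": [5,5,5,5,5]
}}

```text
time: 18.95
tool_pos: [0.5514, -0.4104, 0.0299]
tcp_rot: [-0.09, 2.181, -2.179]
wrist_force: [0.3, -0.6, -1.8]
width: 0.187
```

Emit:
{"method": "jog_arm", "body": {
  "turn": [
    [0,0,0],
    [0,0,0]
  ],
  "slide": [
    [0,2,0],
    [0,0,0]
  ],
  "grip": [5,5]
}}

```text
time: 19.15
tool_pos: [0.5525, -0.412, 0.0298]
tcp_rot: [-0.087, 2.177, -2.18]
wrist_force: [-0.2, -0.2, -1.0]
width: 0.181
```

```bash
python3 -c "
from h import *
plan((.5518,-.4123,.0265),.079-np.pi/2)"
```

```text
t 19.15 pos [ 0.5525 -0.412   0.0298] jaw -1.4891527630187196 tilt [ 0.0018 -0.0014 -1.    ] F [-0.2154 -0.1917 -1.0094] w 0.18063613797255906
turn [-0.0015  0.0026 -0.0017] slide(cur frame) [0.7698 3.2624 0.2781] slide(target frame) [0.7636 3.2633 0.285 ] world d [-0.7387 -0.3444 -3.2633]
```

Emit:
{"method": "jog_arm", "body": {
  "turn": [
    [0,0,0],
    [0,0,0]
  ],
  "slide": [
    [0,2,0],
    [0,0,0]
  ],
  "grip": [5,5]
}}

```text
time: 19.35
tool_pos: [0.5518, -0.4117, 0.0269]
tcp_rot: [-0.088, 2.179, -2.18]
wrist_force: [0.1, -0.3, -2.4]
width: 0.182
```

Emit:
{"method": "jog_arm", "body": {
  "turn": [
    [0,0,0],
    [0,0,0]
  ],
  "slide": [
    [0,1,0],
    [0,0,0]
  ],
  "grip": [5,5]
}}

```text
time: 19.55
tool_pos: [0.5519, -0.4117, 0.0261]
tcp_rot: [-0.089, 2.179, -2.18]
wrist_force: [-1.4, 1.0, 1.1]
width: 0.183
```

Contact with the mat. Release and rise.

Emit:
{"method": "jog_arm", "body": {
  "turn": [
    [0,0,0],
    [0,0,0],
    [0,0,0],
    [0,0,0]
  ],
  "slide": [
    [0,0,0],
    [0,0,0],
    [0,0,0],
    [0,0,0]
  ],
  "grip": [55,55,55,55]
}}

```text
time: 19.95
tool_pos: [0.5518, -0.4116, 0.0255]
tcp_rot: [-0.089, 2.179, -2.18]
wrist_force: [-0.6, 0.8, 0.1]
width: 0.547
```

Emit:
{"method": "jog_arm", "body": {
  "turn": [
    [0,0,0],
    [0,0,0],
    [0,0,0],
    [0,0,0],
    [0,0,0]
  ],
  "slide": [
    [0,-20,0],
    [0,-45,0],
    [0,-45,0],
    [0,-45,0],
    [0,-45,0]
  ],
  "grip": [55,55,55,55,55]
}}

```text
time: 20.45
tool_pos: [0.5515, -0.4114, 0.2272]
tcp_rot: [-0.089, 2.18, -2.18]
wrist_force: [0.4, -0.6, -0.8]
width: 0.551
```

Emit:
{"method": "jog_arm", "body": {
  "turn": [
    [0,0,0],
    [0,0,0],
    [0,0,0],
    [0,0,0],
    [0,0,0]
  ],
  "slide": [
    [40,0,0],
    [45,0,0],
    [40,0,0],
    [0,0,0],
    [0,0,0]
  ],
  "grip": [55,55,55,55,55]
}}

```text
time: 20.95
tool_pos: [0.4266, -0.422, 0.2258]
tcp_rot: [-0.086, 2.18, -2.181]
wrist_force: [0.7, -0.2, -0.0]
width: 0.547
```

```bash
python3 - <<'E'
from h import *
st(); p=mal('side12'); p2=snap('top','top12')
v,u=np.mgrid[0:420,0:560]; X=px(p,u.ravel(),v.ravel()); b=(X[:,2]>.012)&(X[:,2]<.07)&(X[:,0]>.38)&(X[:,0]<.65)&(X[:,1]>-.5)&(X[:,1]<-.33)
print(cv2.minAreaRect((X[b][:,:2]*1000).astype(np.float32)),np.percentile(X[b][:,2],[50,95]))
E
```

```text
t 20.95 V [  -9.5935 -576.8577] 225.75560328119204 Fv 0.7517817184397322 -0.10327765887974644 -0.04791572638784211 M [ 0.0172 -0.1117 -0.0178] w 0.5468262265744462Traceback (most recent call last):
  File "<stdin>", line 2, in <module>
  File "h.py", line 41, in mal
    P=np.c_[q[m],z[m]]; o=np.argsort(P[:,1]); ys=P[o,1]; g=np.diff(ys); k=np.argmax(g)
                                                                          ~~~~~~~~~^^^
    return _wrapfunc(a, 'argmax', axis=axis, out=out, **kwds)
    return bound(*args, **kwds)
ValueError: attempt to get argmax of an empty sequence
```

View pics/side12.png

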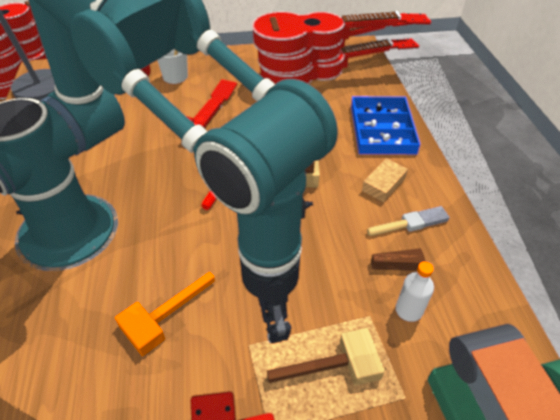

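Side picture: mallet flat on the mat (head at 362,355, handle tip at 270,372). Take the top view for the wedge.

```bash
python3 - <<'E'
from h import *
p=snap('top','top13')
v,u=np.mgrid[0:420,0:560]; X=px(p,u.ravel(),v.ravel()); q=inV(X);z=X[:,2]*1000
b=(z>78)&(z<95)&(abs(q[:,0])<25)&(q[:,1]<-85)&(q[:,1]>-220); print('wedge butt y',np.percentile(q[b,1],2),'x',np.percentile(q[b,0],[2,98]))
for y in (-50,0,40):
    m=(abs(q[:,1]-y)<8)&(z>63)&(z<76)&(q[:,0]>-8)&(q[:,0]<60); print(y,np.percentile(q[m,0],[3,97]))
cv2.imwrite('pics/z13.png',cv2.resize(p['img'][150:240,140:340,::-1],None,fx=4,fy=4,interpolation=2))
E
```

```text
wedge butt y -160.1207853280672 x [-13.8713  12.3608]
-50 [15.1998 52.1347]
0 [ 6.8838 47.3096]
40 [ 5.1603 43.6522]
```

View pics/z13.png

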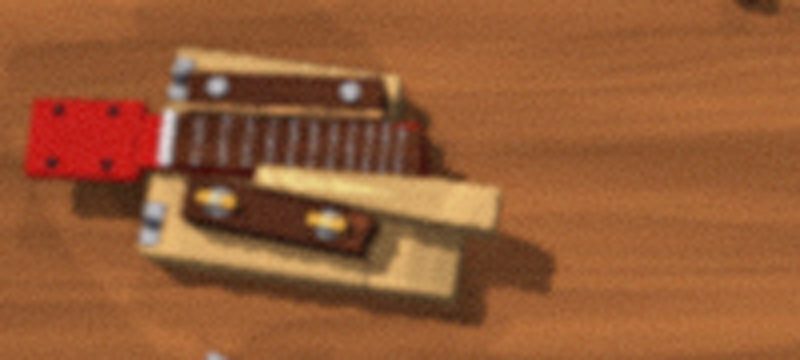

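```bash
python3 -c "
from h import *
print(bot.finish_job())"
```

```text
the job is handed in; nothing more can be done
None
```

I locked the red neck in the vice and handed the job in at about 21 s; no verdict is reported.

- **Wedge:** I set it by hand, thin end first and flat on the bed, with about 56 mm inside the mouth, then let go. Mallet pushes took it to about 75–80 mm, against 3–6 N at first. The last push of that drive peaked near 11 N as the neck came home on the fence.
- **Taps:** Three more mallet taps followed, reading about 15.5, 13 and 12 N along the drive. Each moved the wedge well under 1 mm. I read the force at the end of each step, so a brief higher peak could have gone unseen. The first of the three was slightly over the 10–15 N guide, but well under the 30 N that bruises.
- **Mallet:** It is flat on the cork mat, close to where it started. It stayed about 50 mm short of the neck's end throughout.

**Last checks:**
- The final top picture shows the wedge seated in the slot and the neck moved towards the fence.
- The final side picture shows the mallet lying flat on the mat and the gripper clear of everything.
- The two cameras differ on the butt's position: the top one puts it 160 mm out from the vice's origin, the side one about 166–167 mm.
- One check script failed at the end because the arm hid the wedge from the side camera. I repeated the wedge and neck check with the top camera. I did not rerun the mallet measurement from that script, so its position rests on the side picture and the feel of the mat.
- The wedge's hold on the neck was not measured directly; that it is tight follows from the taps no longer moving it.

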